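# Load the ultrasonic washer and crank its baskets down

## Task

Get the small parts ready for washing: put every red stopper on the bench in the blue basket and every yellow clip in the grey basket of the bench washer. When all are in, crank the washer's red handwheel clockwise until you feel the stop, so that the baskets are fully down, then back it off a quarter turn. Do not knock over the reagent jar or the beaker.

Things in the scene. Friction and masses are not known exactly. Their poses are not given: they have to be found in the camera images.
- crank_grip (a point): black upright spinner handle on the red handwheel's rim, 20-22 mm thick, 50 mm tall; this point: on its axis, 28 mm above its foot, 173 mm above the bench. It spins freely on its own axis, so it can be held at a fixed gripper heading while led round. It circles the hub at 55 mm radius, clockwise seen from above to crank down. Rim (12 mm thick) 36 mm below this point; nothing of the wheel is above the handle's foot
- wheel_hub (a point): point on the upright axis of the handwheel at the height of its rim's middle (137 mm above the bench); fixed to the washer, 225 mm along the washer's -y axis from its tub's centre
- wheel (a joint): turn of the handwheel in rad, growing clockwise seen from above; starts between 0.05 and 2.0, hard stop at 20.4 (baskets fully down), other end at 0. Turning it takes about 0.12 Nm (2 to 3 N at the handle); every rad lowers the lift and both baskets by 1.96 mm, 40 mm in all. It stays where it is left
- washer: bench ultrasonic washer, dry, fixed to the bench: steel tub 201 mm (x) by 314 mm (y), rim 110 mm high, walls 12 mm; at its -y end a white console 205 by 145 mm, 105 mm high, with the handwheel on top. Origin: on the bench under the tub's centre, z up, y along the tub's length
- basket_blue: blue open basket, for the stoppers: 160 mm (x) by 134 mm (y) by 68 mm high outside, walls and floor 4 mm. Stands loosely on the lift in the tub beside the grey one, which of the two is nearer to the wheel varies; underside starts 74-78 mm above the bench, rim 142-146 mm. Origin: centre of its underside, z up, axes as the washer's
- basket_grey: grey open basket, for the clips; same size and origin as the blue one
- reagent_jar: squat white plastic jar with red cap, 64 mm across, 58 mm tall, bystander; origin centre of its underside
- beaker: glass beaker, 60 mm across, 60 mm tall, bystander; origin centre of its underside
- stopper1_mid (a point): red plastic flask stopper, 46 mm tall, standing on its square head at the start: head 34 by 34 mm, 13 mm thick; above it a round taper 25 narrowing to 21 mm thick. 28-56 g. This point is on its axis, half-way up; z points from head to narrow end, x and y along the head's sides. May be absent
- stopper2_mid (a point): red plastic flask stopper, 46 mm tall, standing on its square head at the start: head 34 by 34 mm, 13 mm thick; above it a round taper 25 narrowing to 21 mm thick. 28-56 g. This point is on its axis, half-way up; z points from head to narrow end, x and y along the head's sides. May be absent
- stopper3_mid (a point): red plastic flask stopper, 46 mm tall, standing on its square head at the start: head 34 by 34 mm, 13 mm thick; above it a round taper 25 narrowing to 21 mm thick. 28-56 g. This point is on its axis, half-way up; z points from head to narrow end, x and y along the head's sides. May be absent
- clip1_mid (a point): yellow rigid U-shaped joint clip lying flat, 42 mm long (x), 30 mm wide over both arms (y), 16 mm high (z); the U is closed at -x, open at +x, arms 7 mm thick; it can be gripped across its width (y). 17-35 g. This point is its centre, half-way up. May be absent
- clip2_mid (a point): yellow rigid U-shaped joint clip lying flat, 42 mm long (x), 30 mm wide over both arms (y), 16 mm high (z); the U is closed at -x, open at +x, arms 7 mm thick; it can be gripped across its width (y). 17-35 g. This point is its centre, half-way up. May be absent
- clip3_mid (a point): yellow rigid U-shaped joint clip lying flat, 42 mm long (x), 30 mm wide over both arms (y), 16 mm high (z); the U is closed at -x, open at +x, arms 7 mm thick; it can be gripped across its width (y). 17-35 g. This point is its centre, half-way up. May be absent
Things that resemble listed ones, but are neither listed nor needed, are in the scene too. There is more than one size of the basket_grey; the job needs the larger.

How it is judged:
By the outcome, as a careful person would: the job done as asked, in the order asked, and still so for the second after the job is handed in, with the robot touching nothing.
Of stopper1, stopper2, stopper3 only 2 to 3 are there at a start; the rules pass over those that are not, and their reading is None.
Of clip1, clip2, clip3 only 2 to 3 are there at a start; the rules pass over those that are not, and their reading is None.
At some moment in a run one of stopper1, stopper2, stopper3, clip1, clip2, clip3 may be knocked a few centimetres aside while the robot is not near it.
Once in a run the grip may slacken for a moment while it holds something.
It also fails if it takes over 210 s, if anything falls off the work surface, if the arm or the gripper's body presses on something with over 40 N, if the wrist force passes 120 N, or if a joint passes its speed limit or range.

## Robot

A 7-joint arm with a two-finger parallel gripper is mounted at the origin on the work surface. World frame = base frame: x ahead of the robot, y to its left, z up, the work surface at z = 0. Lengths are in m, angles in rad, forces in N, time in s.
With the tool pointing down it reaches from about 0.4 to 0.85 m from the base axis. Payload 10.4 kg.
Tool frame: the origin (TCP) lies at the very end of the fingers, on their centre line; the grasp point (between the pads) lies 19 mm behind it (manip.grip_point_offset is the z of the grasp point in the tool frame, in m); z points along the fingers, y is the direction in which the jaws open and shut (so a half turn about z gives the same grasp; the last joint's range is limited). The gripper opens to 85 mm and grips with 20 to 120 N. Pads are 22 mm wide; open, the fingers measure 114 mm over their backs; the gripper's body (76 mm by 85 mm) begins 54 mm behind the grasp point. The pads swing forward as they close: fully open they stand 13 mm farther back than shut.
Start: joints at [-1.182, 0.332, -0.065, 1.46, 0.022, 1.35, -0.088], TCP at [0.25, 0.573, 0.231] pointing down, gripper open.
Joint ranges: [-2.6, 2.6], [-0.5, 2.12], [-1.47, 1.34], [0.16, 2.42], [-1.27, 4.41], [0.06, 2.06], [-2.6, 2.6]. Speed limits (rad/s): [2.22, 2.22, 2.79, 2.79, 3.14, 3.14, 3.14].

## Interface

Orientations are given as a unit quaternion [x, y, z, w].
In Python, from workcell import manip, camera, get_calibration, hand_in gives the robot as it stands.
- The arm moves only by the shell command python3 -m pendant 'ROWS' [FORCE]. ROWS is JSON, a list of rows, each a list of 5 numbers: the shift along the tool's x, y, z in units of 40 mm (1.0 is 40 mm), then the turn about the tool's z in units of 6 degrees (1.0 is 6 degrees), then the closure, from 0 (fully open) to 1 (shut). A call has 1 to 5 rows; each row is the pose to reach, as a shift and turn from the pose commanded when the call began, along the tool's axes at that moment; what a row does not reach only later rows make up. A row lasts 1/8 s, in which the tool goes at most 62.5 mm and 10.7 degrees, less where a joint would pass 70% of its speed; a pose out of reach is approached as far as the arm can. A call with a gripper value outside its range is refused whole. The fingers move at their own pace and stop on an object; FORCE is the grip in N (left out, the last holds). Time passes only in rows, so rows that repeat a pose let the fingers close. It gives the time, the measured TCP pose, the force and the opening at its end, in the units of the state.
- manip.get_obs(): the state, without advancing time (a new reading comes with each control period).
- camera(name): name is "side" or "top"; returns (picture, depth): 480x640x3 uint8, red, green, blue; 480x640 float32, m along the optical axis (not along the pixel's ray), 0 where there is no reading.
- get_calibration(name): a dict with "vfov" (degrees; the focal length in pixels is half the picture's height over the tangent of half this angle, whatever the lens; pixels are square), "cx", "cy" (the principal point, pixels), "position" and "rotation" of the camera in the world. Camera axes: x right, y down, z forward; pixel columns grow to the right and rows downward; lengths in m; the calibration is good to about 2 mm. A picture is of the moment at which its call begins. get_calibration takes no time and is no camera call.
- hand_in(): hands the job in, once; it reports no verdict.
The state is a dict: "clock": time; "joint_pos": joint angles; "joint_velocities": joint speeds; "tau": joint torques, N m; "position": TCP position; "ee_rot": TCP orientation; "ft_force": force on the tool from outside, world axes, zero at the start; "torque": the same for the moment, N m; "grip_width": opening from 0.0 (shut) to 1.0 (fully open).
Only numpy, scipy, OpenCV 4.12 (cv2) and the standard library are available. Lean on these libraries where they do the work, as an engineer would, in place of code of your own. Each camera call takes 0.05 s, during which the arm holds its last target.

## Working session

There is one attempt and no reset: what is moved stays moved. The work goes in short steps, Python scripts to look and compute and a shell command to move; the robot and the scene stay as the last step left them, time stands still between calls to the robot, and variables do not carry over. Pictures are saved under pics/ and viewed, and the job is handed in when it is done.

```bash
ls; mkdir -p pics; cat > h.py <<'E'
import numpy as np, cv2
from workcell import manip, camera, get_calibration, hand_in
from scipy.spatial.transform import Rotation as R
def shot(n,f):
    p,d=camera(n); np.savez('/tmp/'+n+'.npz',p=p,d=d); cv2.imwrite(f,p[:,:,::-1]); return p,d
def pts(n,d):
    c=get_calibration(n); f=240/np.tan(np.radians(c['vfov'])/2)
    v,u=np.mgrid[:480,:640]
    P=np.stack([(u-c['cx'])/f*d,(v-c['cy'])/f*d,d],-1)
    r=np.array(c['rotation']); 
    if r.shape!=(3,3): r=R.from_quat(r).as_matrix()
    return P@r.T+np.array(c['position'])
E
python3 - <<'E'
from h import *
for n in('top','side'):
    shot(n,f'pics/{n}0.png'); print(get_calibration(n))
print(manip.get_obs(), manip.grip_point_offset)
E
```

```text
pics
{'vfov': 56.922561841352994, 'cx': 312.90483933638404, 'cy': 236.41791248962937, 'position': array([0.33039651, 0.02551256, 1.11432763]), 'rotation': array([ 0.71419847, -0.69288781,  0.07482428, -0.06502577])}
{'vfov': 52.43078316183057, 'cx': 323.333344483347, 'cy': 243.08309534711634, 'position': array([ 0.22065707, -0.63598113,  0.86231157]), 'rotation': array([ 0.9057106 , -0.18759231,  0.08275122, -0.37101169])}
{'clock': 0.1, 'joint_pos': array([-1.18160122,  0.33280116, -0.0646801 ,  1.46082759,  0.0216033 ,
        1.3499104 , -0.08852693]), 'joint_velocities': array([ 3.80994917e-04, -5.58534104e-04, -3.64998267e-07, -1.82942717e-03,
       -3.56124476e-04,  1.07453103e-03, -7.57719067e-04]), 'tau': array([ 1.94440465e-03, -6.26747561e+01,  4.98093199e-02, -3.92423093e+01,
        1.64316245e-02,  7.06476480e-03, -4.75780030e-05]), 'position': array([0.25004328, 0.5724475 , 0.23061435]), 'ee_rot': array([ 2.04458731e-01,  9.78874985e-01, -6.18234184e-04, -9.55078809e-05]), 'ft_force': array([ 0.14535177,  0.14524315, -0.26438462]), 'torque': array([-0.02516995,  0.00273662,  0.03779515]), 'grip_width': 0.9993631100530169} -0.0187
```

View pics/top0.png

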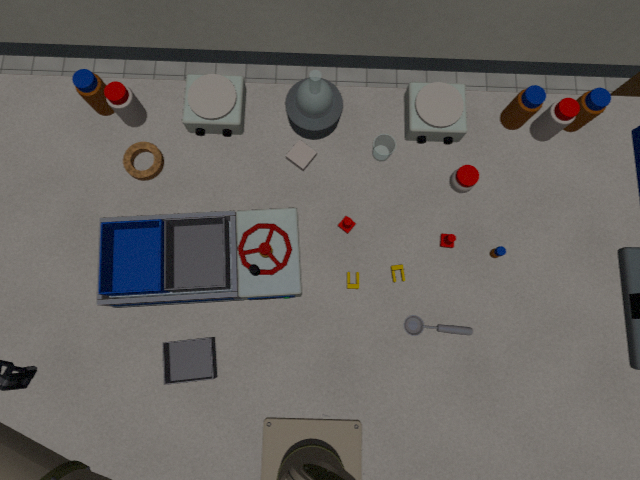

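View pics/side0.png

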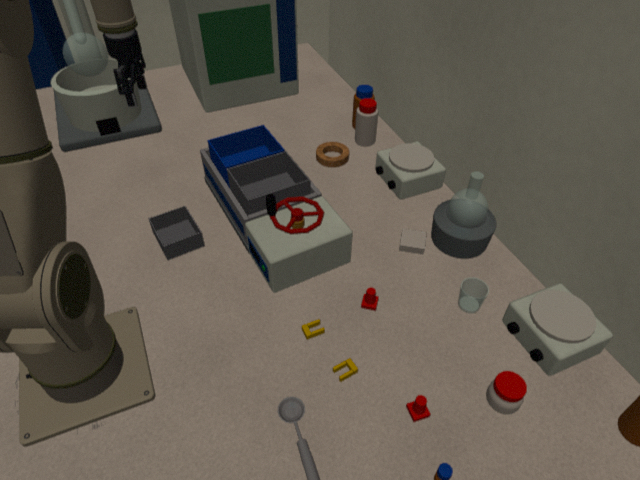

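Top view: red stoppers are at (347,225) and (447,241), and yellow clips at (353,281) and (398,272). The blue basket is at (132,257), the large grey one at (198,254), the wheel at (265,250) and its black handle at (255,270).

Look-alikes: the small grey tray at (190,360), the red-capped jar at (466,178), red bottle caps at (116,92) and (567,108), and the blue-capped vial at (498,252). I reject all of these. No third stopper or clip shows in either view.

```bash
cat > seg.py <<'E'
from h import *
def seg(n):
    z=np.load('/tmp/'+n+'.npz'); p,d=z['p'],z['d']; P=pts(n,d)
    h=cv2.cvtColor(p,cv2.COLOR_RGB2HSV)
    H,S,V=[h[...,i].astype(int) for i in range(3)]
    m={'red':((H<8)|(H>172))&(S>150)&(V>60),'yel':(H>18)&(H<35)&(S>150)&(V>60)}
    out=[]
    for k,q in m.items():
        nn,l,st,c=cv2.connectedComponentsWithStats(q.astype(np.uint8))
        for i in range(1,nn):
            if st[i,4]<25: continue
            M=(l==i)&(d>0); X=P[M]
            if len(X)<10 : continue
            r=cv2.minAreaRect((X[:,:2]*1000).astype(np.float32))
            print(n,k,c[i].round(),st[i,4],'mean',X.mean(0).round(4),'zmax',X[:,2].max().round(3),'zmin',X[:,2].min().round(3),'rect',[np.round(a,1) for a in r])
if __name__=='__main__':
    for n in('top','side'): seg(n)
E
python3 - <<'E'
from seg import *
for n in('top','side'): seg(n)
z=np.load('/tmp/top.npz');p,d=z['p'],z['d'];P=pts('top',d)
np.set_printoptions(precision=4,suppress=True)
for u,v in [(102,222),(234,212),(234,300),(100,300),(240,215),(297,210),(299,293),(132,257),(198,254),(164,255),(132,222),(200,217),(255,270),(265,250),(400,400)]: print(u,v,P[v,u])
def box(x0,x1,y0,y1,lo,hi):
    m=np.zeros(d.shape,bool);m[y0:y1,x0:x1]=1
    m&=(P[...,2]>lo)&(P[...,2]<hi); X=P[m]
    print(len(X),X.mean(0),[np.round(a,1) for a in cv2.minAreaRect((X[:,:2]*1000).astype(np.float32))])
box(236,305,200,305,.095,.112)
box(240,300,215,285,.165,.3)
box(236,300,215,285,.128,.148)
box(95,238,200,310,.105,.116)
box(95,238,200,310,.135,.155)
a=cv2.resize(p[200:310,90:310],None,fx=3.6,fy=3.6,interpolation=2);cv2.imwrite('pics/c1.png',a[:,:,::-1])
a=cv2.resize(p[200:300,320:470],None,fx=5,fy=5,interpolation=2);cv2.imwrite('pics/c2.png',a[:,:,::-1])
E
```

```text
top red [115.  92.] 398 mean [0.8651 0.4997 0.1324] zmax 0.139 zmin 0.086 rect [array([877.4, 508.8]), array([77.3, 50.6]), np.float64(37.3)]
top red [568. 109.] 407 mean [ 0.8657 -0.5963  0.1292] zmax 0.139 zmin 0.072 rect [array([ 876. , -615.4]), array([50.3, 97.8]), np.float64(23.5)]
top red [467. 175.] 396 mean [ 0.7128 -0.3708  0.0551] zmax 0.062 zmin -0.001 rect [array([ 715.7, -384. ]), array([55.5, 81.4]), np.float64(7.6)]
top red [346. 224.] 169 mean [ 0.5837 -0.0701  0.0252] zmax 0.049 zmin -0.003 rect [array([589. , -72.6]), array([32.4, 37.9]), np.float64(51.7)]
top red [265. 247.] 866 mean [0.4977 0.1206 0.1417] zmax 0.193 zmin 0.115 rect [array([497.6, 121. ]), array([113.6, 114.7]), np.float64(73.3)]
top red [447. 240.] 179 mean [ 0.5503 -0.3253  0.025 ] zmax 0.049 zmin -0.0 rect [array([ 552.7, -331.8]), array([40.5, 33.5]), np.float64(84.1)]
top yel [397. 272.] 124 mean [ 0.4686 -0.2004  0.014 ] zmax 0.019 zmin -0.005 rect [array([ 466. , -202.2]), array([40.1, 33.3]), np.float64(8.4)]
top yel [353. 281.] 128 mean [ 0.4407 -0.0883  0.0146] zmax 0.019 zmin 0.007 rect
[... 1312 characters left out ...]
[0.4754 0.4365 0.0805]
198 254 [0.4875 0.2834 0.0796]
164 255 [0.4729 0.3412 0.1458]
132 222 [0.5456 0.4204 0.1426]
200 217 [0.5622 0.2701 0.1419]
255 270 [0.44   0.1338 0.195 ]
265 250 [0.4907 0.1198 0.1472]
400 400 [ 0.161  -0.2072 -0.0011]
4281 [0.4906 0.1166 0.1038] [array([496.2, 119.4]), array([205.3, 147. ]), np.float64(5.0)]
94 [0.4419 0.1374 0.1901] [array([442.7, 138.6]), array([19.9, 19.6]), np.float64(64.2)]
1061 [0.4976 0.1214 0.141 ] [array([495.8, 122.6]), array([120.3, 115.8]), np.float64(57.5)]
2375 [0.4728 0.333  0.1095] [array([476.3, 344.8]), array([201.6, 320.3]), np.float64(5.1)]
1404 [0.4763 0.3544 0.1426] [array([477.1, 333.5]), array([160.8, 303.3]), np.float64(5.1)]
```

View pics/c1.png

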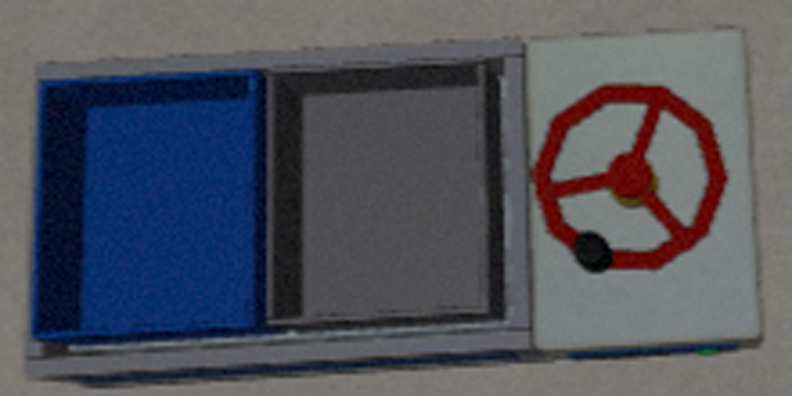

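View pics/c2.png

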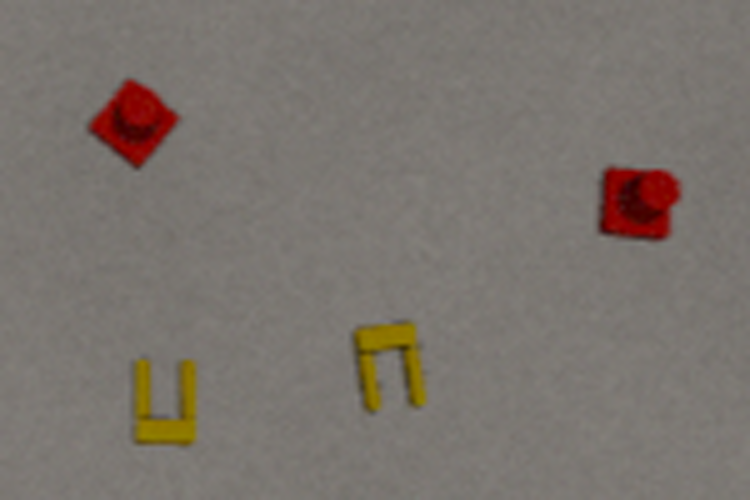

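Both crops confirm the choice: two stoppers standing on square heads, two U clips, blue basket far from the wheel, and the large grey one beside it. Next I'll refine the centres.

```bash
cat > go.py <<'E'
import sys
from h import *
def go(x,y,z,jaw=None):
    o=manip.get_obs(); p=np.array(o['position']); r=R.from_quat(o['ee_rot']).as_matrix()
    s=r.T@(np.array([x,y,z])-p)/.04
    c=np.degrees(np.arctan2(r[1,1],r[0,1])); t=0
    if jaw is not None:
        t=-((jaw-c+90)%180-90)/6   # tool z down
    print('row',s.round(2),'turn',round(t,2),'| jaw now',c.round(1),'q7',o['joint_pos'][6].round(2),'pos',p.round(4),'tilt',r[:,2].round(4),'g',round(o['grip_width'],3),'F',o['ft_force'].round(1),'t',o['clock'])
if __name__=='__main__': go(*map(float,sys.argv[1:]))
E
python3 - <<'E'
from h import *
np.set_printoptions(precision=4,suppress=True)
for n in('top','side'):
    z=np.load(f'/tmp/{n}.npz');p,d=z['p'],z['d'];P=pts(n,d);h=cv2.cvtColor(p,cv2.COLOR_RGB2HSV).astype(int)
    red=((h[...,0]<8)|(h[...,0]>172))&(h[...,1]>150)
    for c in((.587,-.073),(.553,-.33)):
        near=red&(np.hypot(P[...,0]-c[0],P[...,1]-c[1])<.04)
        X=P[near&(P[...,2]>.043)]; Y=P[near&(P[...,2]<.017)&(P[...,2]>.009)]
        print(n,'top',len(X),X.mean(0),'head',len(Y),cv2.minAreaRect((Y[:,:2]*1000).astype(np.float32)))
    blue=(h[...,0]>100)&(h[...,0]<130)&(h[...,1]>150)
    m=(P[...,2]>.139)&(P[...,2]<.150)&(P[...,1]>.18)&(P[...,1]<.52)&(P[...,0]>.35)&(P[...,0]<.6)
    for k,q in(('blue',m&blue),('grey',m&~blue)):
        X=P[q]; print(n,k,len(X),cv2.minAreaRect((X[:,:2]*1000).astype(np.float32)),X[:,2].mean())
E
python3 go.py 0.587 -0.073 0.26 51.7
```

```text
top top 39 [ 0.5876 -0.0706  0.0454] head 70 ((586.9228515625, -70.96907043457031), (32.133480072021484, 32.790042877197266), 51.13504409790039)
top top 38 [ 0.5537 -0.3284  0.0454] head 72 ((553.4620361328125, -326.84649658203125), (32.160343170166016, 33.98148727416992), 2.7517101764678955)
top blue 532 ((469.44903564453125, 415.90277099609375), (160.2222900390625, 133.44215393066406), 5.146468162536621) 0.1436373669343903
top grey 628 ((477.4327087402344, 332.237060546875), (160.60415649414062, 306.0775451660156), 4.909744739532471) 0.1438504135079069
side top 64 [ 0.5876 -0.0737  0.0461] head 105 ((587.1989135742188, -73.8518295288086), (36.808197021484375, 32.626243591308594), 52.567543029785156)
side top 105 [ 0.5536 -0.3317  0.0465] head 174 ((554.0238037109375, -332.082763671875), (33.815975189208984, 33.94585037231445), 82.99665069580078)
side blue 368 ((469.02276611328125, 412.85791015625), (159.80340576171875, 140.3943634033203), 5.444351673126221) 0.14415274934642486
side grey 672 ((478.0179443359375, 332.0980529785156), (162.2056121826172, 304.1675720214844), 4.975907325744629) 0.14384489712885787
row [-14.18 -11.42  -0.72] turn 2.45 | jaw now 66.4 q7 -0.09 pos [0.25   0.5724 0.2306] tilt [-4.0e-04 -1.2e-03 -1.0e+00] g 0.999 F [ 0.1  0.1 -0.3] t 0.1
```

```bash
python3 -m pendant '[[-3,-2.4,-0.7,0.5,0.2],[-6,-4.8,-0.7,1,0.2],[-9,-7.2,-0.7,1.5,0.2],[-12,-9.6,-0.7,2,0.2],[-14.2,-11.4,-0.7,2.45,0.2]]' 50; python3 go.py 0.5874 -0.0722 0.1 51.7
```

```text
clock: 0.72
position: [0.3955, 0.2951, 0.2517]
ee_rot: [0.329, 0.944, 0.0, -0.0]
ft_force: [1.7, 0.2, -0.9]
grip_width: 0.806
row [-9.46 -4.22  3.79] turn -0.02 | jaw now 51.6 q7 0.17 pos [0.3955 0.2951 0.2517] tilt [-0.e+00  2.e-04 -1.e+00] g 0.806 F [ 1.7  0.2 -0.9] t 0.725
```

```bash
python3 -m pendant '[[-9.3,-4.2,0,0,0.2],[-9.3,-4.2,0,0,0.2],[-9.3,-4.2,0,0,0.2],[-9.3,-4.2,0,0,0.2],[-9.3,-4.2,0,0,0.2]]'; python3 go.py 0.5874 -0.0722 0.1 51.7
```

```text
clock: 1.35
position: [0.5392, 0.018, 0.2517]
ee_rot: [0.328, 0.945, 0.0, -0.0]
ft_force: [-0.0, 0.6, 0.2]
grip_width: 0.796
row [-2.34 -1.02  3.79] turn 0.0 | jaw now 51.7 q7 0.84 pos [0.5392 0.018  0.2517] tilt [ 1.e-04  3.e-04 -1.e+00] g 0.796 F [-0.   0.6  0.2] t 1.35
```

```bash
python3 -m pendant '[[0,0,0,0,0.2],[0,0,0,0,0.2]]'; python3 go.py 0.5874 -0.0722 0.1 51.7; python3 -c "
from seg import *
for n in('top','side'): shot(n,f'pics/{n}1.png');seg(n)" | grep -v 0.86
```

```text
clock: 1.6
position: [0.5385, 0.0201, 0.2513]
ee_rot: [0.328, 0.945, -0.0, -0.0]
ft_force: [-0.3, 0.6, -0.0]
grip_width: 0.799
row [-2.39 -1.05  3.78] turn -0.0 | jaw now 51.7 q7 0.83 pos [0.5385 0.0201 0.2513] tilt [-9.e-04  2.e-04 -1.e+00] g 0.799 F [-0.3  0.6 -0. ] t 1.6
top red [467. 175.] 397 mean [ 0.7126 -0.3706  0.0554] zmax 0.062 zmin 0.0 rect [array([ 724.7, -377.7]), array([54.2, 82.1]), np.float64(58.2)]
top red [259. 247.] 659 mean [0.4978 0.134  0.1441] zmax 0.629 zmin 0.116 rect [array([467.3, 121.8]), array([170. ,  95.7]), np.float64(18.8)]
top red [447. 240.] 182 mean [ 0.5507 -0.3253  0.0251] zmax 0.048 zmin -0.001 rect [array([ 554.8, -332.2]), array([40.7, 37.9]), np.float64(85.7)]
top yel [397. 272.] 124 mean [ 0.4687 -0.2004  0.0138] zmax 0.02 zmin -0.004 rect [array([ 466. , -202.7]), array([40.3, 34.2]), np.float64(9.0)]
side red [298. 214.] 754 mean [0.4976 0.1173 0.1421] zmax 0.171 zmin 0.105 rect [array([496.4, 138.9]), array([155.5, 116.3]), np.float64(85.8)]
side red [370. 299.] 275 mean [ 0.5843 -0.0784  0.0261] zmax 0.05 zmin 0.004 rect [array([587.4, -73.4]), array([35.2, 33.5]), np.float64(50.7)]
side red [510. 386.] 788 mean [ 0.712  -0.3751  0.0575] zmax 0.063 zmin -0.0 rect [array([ 722.5, -358.7]), array([92. , 56.2]), np.float64(62.6)]
side red [418. 408.] 396 mean [ 0.55   -0.3347  0.0262] zmax 0.05 zmin -0.004 rect [array([ 554.8, -325.4]), array([46.8, 34. ]), np.float64(85.2)]
side yel [297. 225.] 27 mean [0.4914 0.1076 0.1214] zmax 0.129 zmin 0.114 rect [array([490.6, 106.3]), array([ 9.4, 18. ]), np.float64(68.3)]
side yel [312. 329.] 230 mean [ 0.4426 -0.092   0.014 ] zmax 0.021 zmin -0.001 rect [array([444.4, -85.8]), array([40.9, 42.1]), np.float64(1.7)]
side yel [346. 369.] 254 mean [ 0.4677 -0.2041  0.0144] zmax 0.02 zmin -0.001 rect [array([ 465.5, -199.8]), array([42.1, 39.2]), np.float64(7.8)]
```

```bash
python3 -m pendant '[[-1.2,-0.5,1.5,0,0.3],[-2.4,-1.05,2.5,0,0.3],[-2.4,-1.05,4,0,0.3],[-2.4,-1.05,4,0,0.3]]'; python3 go.py 0.5874 -0.0722 0.0175 51.7
```

```text
clock: 2.2
position: [0.5856, -0.0721, 0.0881]
ee_rot: [0.328, 0.945, -0.001, -0.003]
ft_force: [0.4, 0.5, 0.5]
grip_width: 0.699
row [-0.05  0.03  1.76] turn 0.0 | jaw now 51.7 q7 1.11 pos [ 0.5856 -0.0721  0.0881] tilt [-6.7e-03 -1.0e-04 -1.0e+00] g 0.699 F [0.4 0.5 0.5] t 2.2
```

```bash
python3 -m pendant '[[-0.05,0.03,0.9,0,0.3],[-0.05,0.03,1.78,0,0.3],[-0.05,0.03,1.78,0,0.3]]'; python3 go.py 0.5874 -0.0722 0.0175 51.7; python3 -m pendant '[[0,0,0,0,1],[0,0,0,0,1],[0,0,0,0,1],[0,0,0,0,1],[0,0,0,0,1]]' 50;python3 go.py 0.5874 -0.0722 0.0175 51.7
```

```text
clock: 2.58
position: [0.5895, -0.0709, 0.0201]
ee_rot: [0.327, 0.945, 0.0, -0.001]
ft_force: [-0.3, -0.0, 0.1]
grip_width: 0.702
row [ 0.02 -0.06  0.06] turn 0.02 | jaw now 51.8 q7 1.15 pos [ 0.5895 -0.0709  0.0201] tilt [-0.0028  0.001  -1.    ] g 0.702 F [-0.3 -0.   0.1] t 2.575
clock: 3.2
position: [0.5917, -0.0727, 0.0228]
ee_rot: [0.328, 0.945, 0.001, 0.001]
ft_force: [-2.9, 1.6, 9.8]
grip_width: 0.244
row [ 0.09 -0.06  0.13] turn 0.0 | jaw now 51.7 q7 1.15 pos [ 0.5917 -0.0727  0.0228] tilt [ 3.e-03  9.e-04 -1.e+00] g 0.244 F [-2.9  1.6  9.8] t 3.2
```

```bash
python3 -m pendant '[[0,0,0,0,1],[0,0,0,0,1],[0,0,-0.5,0,1],[0,0,-1,0,1],[0,0,-1,0,1]]' 60;python3 go.py 0.5874 -0.0722 0.0175 51.7;python3 -c "
from h import *
for n in('side',): 
  p,d=shot(n,f'pics/{n}2.png'); cv2.imwrite('pics/s2c.png',cv2.resize(p[180:340,290:450],None,fx=4,fy=4)[:,:,::-1])"
```

```text
clock: 3.82
position: [0.5919, -0.0732, 0.0633]
ee_rot: [0.328, 0.945, 0.001, 0.002]
ft_force: [0.0, 0.1, -0.6]
grip_width: 0.236
row [ 0.11 -0.05  1.14] turn -0.0 | jaw now 51.7 q7 1.13 pos [ 0.5919 -0.0732  0.0633] tilt [ 4.3e-03  3.0e-04 -1.0e+00] g 0.236 F [ 0.   0.1 -0.6] t 3.825
```

View pics/s2c.png

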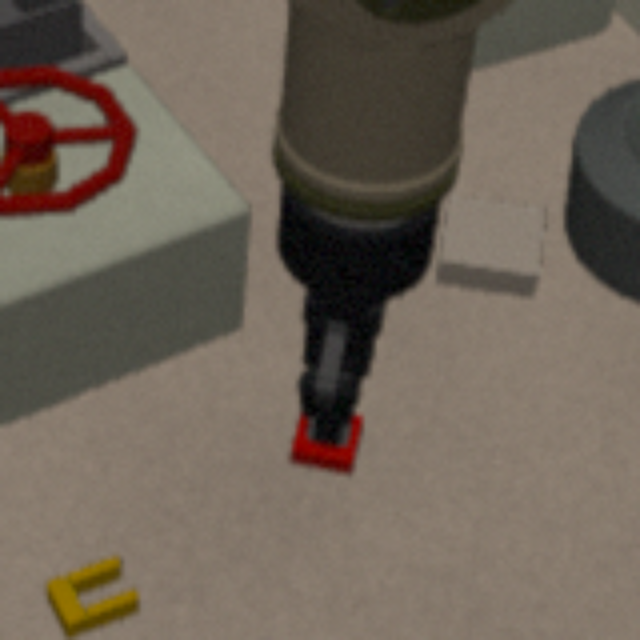

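Stopper 1 is held: crop (328,450) shows its head just under the fingertips. I'll lift it and carry it to the blue basket.

```bash
python3 -m pendant '[[0,0,-1.5,0,1],[0,0,-3,0,1],[0,0,-4.7,0,1],[0,0,-4.7,0,1]]'; python3 go.py 0.467 0.443 0.25 5
```

```text
clock: 4.38
position: [0.5921, -0.0734, 0.253]
ee_rot: [0.328, 0.945, 0.001, 0.003]
ft_force: [-0.1, -0.3, -2.3]
grip_width: 0.238
row [10.46  8.19  0.06] turn 7.78 | jaw now 51.7 q7 1.06 pos [ 0.5921 -0.0734  0.253 ] tilt [ 7.1e-03  4.0e-04 -1.0e+00] g 0.238 F [-0.1 -0.3 -2.3] t 4.375
```

```bash
python3 -m pendant '[[1.1,0.9,0,1,1],[2.3,1.8,0,2,1],[3.4,2.7,0,3,1],[4.6,3.6,0,4,1],[5.7,4.5,0,5,1]]'; python3 go.py 0.467 0.443 0.25 5
```

```text
clock: 5.0
position: [0.5216, 0.2114, 0.2472]
ee_rot: [0.563, 0.827, -0.001, -0.001]
ft_force: [0.8, -0.2, 0.3]
grip_width: 0.239
row [ 5.89  0.86 -0.07] turn 2.76 | jaw now 21.5 q7 -0.03 pos [0.5216 0.2114 0.2472] tilt [-1.6e-03 -6.0e-04 -1.0e+00] g 0.239 F [ 0.8 -0.2  0.3] t 5.0
```

```bash
python3 -m pendant '[[1.5,0.2,0,1,1],[3,0.4,0,2,1],[4.4,0.6,0,2.76,1],[5.89,0.86,0,2.76,1],[5.89,0.86,0,2.76,1]]'; python3 -m pendant '[[0,0,0,0,1]]';python3 go.py 0.467 0.443 0.115 5
```

```text
clock: 5.62
position: [0.4637, 0.4465, 0.2455]
ee_rot: [0.672, 0.741, -0.002, -0.001]
ft_force: [-0.8, -0.7, -0.3]
grip_width: 0.239
clock: 5.75
position: [0.4677, 0.4406, 0.247]
ee_rot: [0.675, 0.738, -0.001, 0.0]
ft_force: [0.4, -0.1, -0.5]
grip_width: 0.237
row [ 0.07 -0.01  3.3 ] turn 0.02 | jaw now 5.1 q7 -0.66 pos [0.4677 0.4406 0.247 ] tilt [-0.0011 -0.0022 -1.    ] g 0.237 F [ 0.4 -0.1 -0.5] t 5.75
```

```bash
python3 -m pendant '[[0.07,0,1.2,0,1],[0.07,0,2.4,0,1],[0.07,0,3.45,0,1],[0.07,0,3.45,0,1],[0.07,0,3.45,0,1]]';python3 go.py 0.467 0.443 0.105 5; python3 -m pendant '[[0,0,0,0,0.5],[0,0,0,0,0.4],[0,0,0,0,0.4],[0,0,-1.5,0,0.4],[0,0,-3.5,0,0.4]]';python3 go.py 0.5536 -0.330 0.25 3
```

```text
clock: 6.38
position: [0.4685, 0.4433, 0.1118]
ee_rot: [0.675, 0.738, 0.0, 0.0]
ft_force: [-0.3, 0.4, -0.4]
grip_width: 0.241
row [-0.   -0.04  0.17] turn 0.01 | jaw now 5.1 q7 -0.64 pos [0.4685 0.4433 0.1118] tilt [ 9.e-04  5.e-04 -1.e+00] g 0.241 F [-0.3  0.4 -0.4] t 6.375
clock: 7.0
position: [0.4671, 0.4436, 0.2342]
ee_rot: [0.675, 0.738, -0.001, 0.0]
ft_force: [1.0, 1.6, 0.0]
grip_width: 0.601
row [-19.46   0.42  -0.37] turn 0.36 | jaw now 5.1 q7 -0.66 pos [0.4671 0.4436 0.2342] tilt [-9.0e-04 -1.2e-03 -1.0e+00] g 0.601 F [1.  1.6 0. ] t 7.0
```

```bash
python3 -m pendant '[[-1.5,0,-0.5,0,0.4],[-3,0,-0.5,0,0.4],[-4.5,0.1,-0.5,0,0.4],[-6,0.2,-0.5,0,0.4],[-7.5,0.2,-0.5,0,0.4]]'; python3 -c "
from seg import *
for n in('top','side'): shot(n,f'pics/{n}3.png');seg(n)" | grep -v 0.86;python3 go.py 0.5536 -0.330 0.2 3
```

```text
clock: 7.62
position: [0.5025, 0.1439, 0.2534]
ee_rot: [0.675, 0.738, 0.0, 0.0]
ft_force: [0.3, -0.3, 0.2]
grip_width: 0.604
top red [467. 175.] 396 mean [ 0.7125 -0.3707  0.0554] zmax 0.062 zmin -0.004 rect [array([ 716.2, -384.4]), array([54.5, 82.2]), np.float64(9.9)]
top red [280. 244.] 300 mean [0.5073 0.0868 0.141 ] zmax 0.146 zmin 0.135 rect [array([506.4,  87.2]), array([105.9,  40.9]), np.float64(18.0)]
top red [447. 240.] 182 mean [ 0.5508 -0.3254  0.0248] zmax 0.049 zmin -0.002 rect [array([ 555., -332.]), array([41.3, 37.5]), np.float64(85.8)]
top red [124. 259.] 214 mean [0.4664 0.4427 0.1066] zmax 0.131 zmin 0.086 rect [array([468. , 447.6]), array([33.3, 34.3]), np.float64(9.2)]
top yel [397. 272.] 124 mean [ 0.4687 -0.2005  0.0137] zmax 0.02 zmin -0.002 rect [array([ 466.1, -202.5]), array([40.3, 34.1]), np.float64(8.3)]
top yel [353. 281.] 128 mean [ 0.4407 -0.0884  0.0146] zmax 0.02 zmin 0.009 rect [array([444.2, -88.1]), array([40.2, 28.5]), np.float64(1.2)]
side red [243. 152.] 166 mean [0.4665 0.4397 0.1083] zmax 0.131 zmin 0.09 rect [array([466.8, 451.5]), array
[... 222 characters left out ...]
1  0.0576] zmax 0.063 zmin -0.002 rect [array([ 722.9, -358.6]), array([90.7, 55.9]), np.float64(62.9)]
side red [418. 408.] 396 mean [ 0.5501 -0.3348  0.0261] zmax 0.05 zmin -0.0 rect [array([ 554.7, -324.9]), array([47.7, 35.4]), np.float64(86.2)]
side yel [312. 329.] 231 mean [ 0.4426 -0.0921  0.0141] zmax 0.021 zmin -0.001 rect [array([445. , -85.7]), array([43.5, 42. ]), np.float64(88.2)]
side yel [346. 368.] 251 mean [ 0.468  -0.204   0.0144] zmax 0.021 zmin -0.001 rect [array([ 465.4, -199.7]), array([42.1, 38.6]), np.float64(8.1)]
row [-11.77   0.31   1.36] turn 0.26 | jaw now 4.6 q7 -0.24 pos [0.5036 0.1384 0.2539] tilt [ 1.4e-03 -5.0e-04 -1.0e+00] g 0.595 F [-0.3  0.5 -0.5] t 7.725
```

View pics/top3.png

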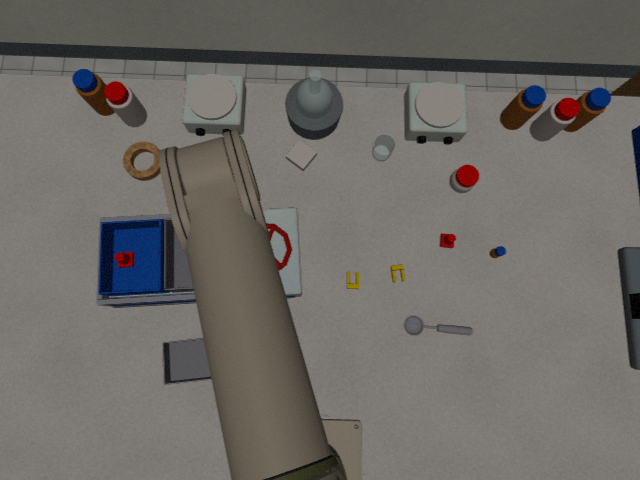

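Stopper 1 is standing in the blue basket at pixel (124,259). Now stopper 2 at (447,240).

```bash
python3 -m pendant '[[-1.5,0,0,0,0.3],[-3,0.1,0,0.25,0.3],[-4.5,0.1,0,0.25,0.3],[-6,0.15,0,0.25,0.3],[-7.5,0.2,0,0.25,0.3]]'; python3 go.py 0.5536 -0.330 0.15 3
```

```text
clock: 8.35
position: [0.5375, -0.1536, 0.2535]
ee_rot: [0.684, 0.729, 0.001, 0.0]
ft_force: [0.4, -0.3, 0.5]
grip_width: 0.697
row [-4.43  0.12  2.58] turn 0.11 | jaw now 3.7 q7 0.38 pos [ 0.5375 -0.1536  0.2535] tilt [ 1.1e-03  5.0e-04 -1.0e+00] g 0.697 F [ 0.4 -0.3  0.5] t 8.35
```

```bash
python3 -m pendant '[[-1.5,0,0,0.1,0.3],[-3,0.1,0.6,0.1,0.3],[-4.4,0.1,1.2,0.1,0.3],[-4.4,0.1,2.5,0.1,0.3],[-4.4,0.1,4,0.1,0.3]]'; python3 -m pendant '[[0,0,0,0,0.3]]';python3 go.py 0.5536 -0.330 0.020 3
```

```text
clock: 8.98
position: [0.5529, -0.3286, 0.092]
ee_rot: [0.689, 0.725, 0.0, 0.001]
ft_force: [0.4, 0.0, -0.7]
grip_width: 0.698
clock: 9.1
position: [0.5503, -0.3256, 0.0891]
ee_rot: [0.688, 0.726, -0.001, -0.004]
ft_force: [-0.1, 0.2, 0.5]
grip_width: 0.7
row [-0.12  0.09  1.73] turn 0.01 | jaw now 3.1 q7 0.81 pos [ 0.5503 -0.3256  0.0891] tilt [-0.0072  0.0034 -1.    ] g 0.7 F [-0.1  0.2  0.5] t 9.1
```

```bash
python3 -m pendant '[[-0.05,0.06,0.8,0,0.3],[-0.05,0.06,1.7,0,0.3],[-0.05,0.06,1.7,0,0.3]]';python3 go.py 0.5536 -0.330 0.020 3; python3 -m pendant '[[0,0,0,0,0.9],[0,0,0,0,1],[0,0,0,0,1],[0,0,0,0,1],[0,0,0,0,1]]' 60; python3 -m pendant '[[0,0,0,0,1],[0,0,-0.5,0,1],[0,0,-1,0,1],[0,0,-1,0,1]]';python3 go.py 0.5536 -0.330 0.020 3;  python3 -c "
from h import *
for n in('side',): 
  p,d=shot(n,f'pics/{n}4.png'); cv2.imwrite('pics/s4c.png',cv2.resize(p[300:440,340:500],None,fx=4,fy=4)[:,:,::-1])"
```

```text
clock: 9.48
position: [0.5551, -0.3288, 0.0255]
ee_rot: [0.688, 0.726, -0.0, -0.001]
ft_force: [0.4, 0.5, 0.5]
grip_width: 0.7
row [-0.03 -0.04  0.14] turn 0.02 | jaw now 3.1 q7 0.84 pos [ 0.5551 -0.3288  0.0255] tilt [-1.2e-03  9.0e-04 -1.0e+00] g 0.7 F [0.4 0.5 0.5] t 9.475
clock: 10.1
position: [0.5563, -0.3301, 0.0277]
ee_rot: [0.688, 0.726, 0.001, 0.001]
ft_force: [-2.0, 1.4, 9.6]
grip_width: 0.235
clock: 10.6
position: [0.5562, -0.3302, 0.0678]
ee_rot: [0.688, 0.726, 0.001, 0.002]
ft_force: [0.3, 0.1, -0.3]
grip_width: 0.231
row [ 0.01 -0.07  1.2 ] turn 0.01 | jaw now 3.0 q7 0.82 pos [ 0.5562 -0.3302  0.0678] tilt [ 0.0038 -0.0015 -1.    ] g 0.231 F [ 0.3  0.1 -0.3] t 10.6
```

View pics/s4c.png

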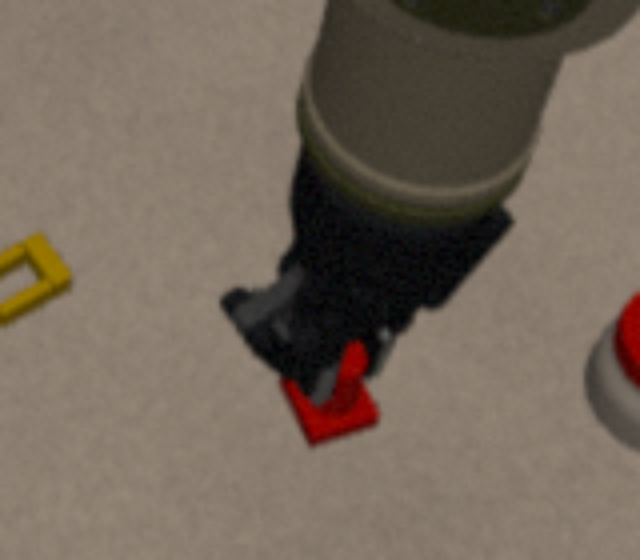

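```bash
python3 -m pendant '[[0,0,-1.5,0,1],[0,0,-3,0,1],[0.5,0,-4.6,0,1],[2,0,-4.6,0,1],[3.5,0,-4.6,0,1]]'; python3 go.py 0.472 0.386 0.25 5
```

```text
clock: 11.28
position: [0.5474, -0.1883, 0.2493]
ee_rot: [0.688, 0.725, 0.0, 0.0]
ft_force: [1.3, 1.1, -0.5]
grip_width: 0.236
row [14.44 -1.13 -0.02] turn -0.33 | jaw now 3.0 q7 0.47 pos [ 0.5474 -0.1883  0.2493] tilt [ 8.e-04  1.e-04 -1.e+00] g 0.236 F [ 1.3  1.1 -0.5] t 11.275
```

```bash
python3 -m pendant '[[1.5,-0.1,0,0,1],[3,-0.2,0,0,1],[4.5,-0.3,0,-0.3,1],[6,-0.4,0,-0.3,1],[7.5,-0.5,0,-0.3,1]]'; python3 -m pendant '[[1.5,-0.1,0,0,1],[3,-0.2,0,0,1],[4.5,-0.4,0,0,1],[5.8,-0.5,0,0,1]]';python3 go.py 0.472 0.386 0.25 5
```

```text
clock: 11.9
position: [0.5108, 0.1108, 0.2488]
ee_rot: [0.677, 0.736, 0.0, -0.0]
ft_force: [1.8, -0.2, 0.1]
grip_width: 0.23
clock: 12.4
position: [0.4708, 0.3406, 0.2485]
ee_rot: [0.676, 0.737, -0.0, -0.0]
ft_force: [1.2, -0.0, -0.1]
grip_width: 0.232
row [ 1.13  0.13 -0.04] turn -0.01 | jaw now 4.9 q7 -0.54 pos [0.4708 0.3406 0.2485] tilt [-9.e-04 -1.e-04 -1.e+00] g 0.232 F [ 1.2 -0.  -0.1] t 12.4
```

```bash
python3 -m pendant '[[1,0.1,0,0,1],[1,0.1,0.5,0,1],[1,0.1,1,0,1],[1,0.1,1,0,1]]';python3 go.py 0.472 0.386 0.113 5
```

```text
clock: 12.9
position: [0.4718, 0.3779, 0.2071]
ee_rot: [0.677, 0.736, -0.002, -0.0]
ft_force: [0.7, -0.4, 0.2]
grip_width: 0.232
row [0.21 0.03 2.35] turn -0.03 | jaw now 4.8 q7 -0.57 pos [0.4718 0.3779 0.2071] tilt [-0.0026 -0.0027 -1.    ] g 0.232 F [ 0.7 -0.4  0.2] t 12.9
```

```bash
python3 -m pendant '[[0.15,0.03,1,0,1],[0.15,0.03,2,0,1],[0.15,0.03,2.35,0,1],[0.15,0.03,2.35,0,1]]';python3 go.py 0.472 0.386 0.113 5; python3 -m pendant '[[0,0,0,0,0.5],[0,0,0,0,0.4],[0,0,0,0,0.4],[0,0,-1.5,0,0.4],[0,0,-3.5,0,0.4]]';python3 go.py 0.443 -0.088 0.25 90
```

```text
clock: 13.4
position: [0.4735, 0.3846, 0.1154]
ee_rot: [0.677, 0.736, -0.0, 0.0]
ft_force: [-0.0, 0.5, -0.3]
grip_width: 0.232
row [ 0.04 -0.03  0.06] turn -0.03 | jaw now 4.8 q7 -0.55 pos [0.4735 0.3846 0.1154] tilt [-3.e-04 -4.e-04 -1.e+00] g 0.232 F [-0.   0.5 -0.3] t 13.4
clock: 14.02
position: [0.4731, 0.3843, 0.239]
ee_rot: [0.677, 0.736, -0.0, 0.0]
ft_force: [0.6, 0.6, 0.5]
grip_width: 0.603
row [-11.7   -1.75  -0.27] turn -14.19 | jaw now 4.8 q7 -0.58 pos [0.4731 0.3843 0.239 ] tilt [-6.e-04 -8.e-04 -1.e+00] g 0.603 F [0.6 0.6 0.5] t 14.025
```

```bash
python3 -m pendant '[[-1.4,-0.2,-0.3,-1.6,0.4],[-2.8,-0.4,-0.3,-3.2,0.4],[-4.2,-0.6,-0.3,-4.8,0.4],[-5.6,-0.8,-0.3,-6.4,0.4],[-7,-1,-0.3,-8,0.4]]';python3 go.py 0.443 -0.088 0.25 91;  python3 -c "
from seg import *
for n in('top','side'): shot(n,f'pics/{n}5.png');seg(n)" | grep -v 0.86
```

```text
clock: 14.65
position: [0.457, 0.1004, 0.25]
ee_rot: [0.316, 0.949, 0.001, 0.0]
ft_force: [0.9, -0.3, -0.2]
grip_width: 0.597
row [-2.54 -3.98 -0.01] turn -6.31 | jaw now 53.2 q7 0.59 pos [0.457  0.1004 0.25  ] tilt [ 8.e-04  1.e-03 -1.e+00] g 0.597 F [ 0.9 -0.3 -0.2] t 14.65
top red [467. 175.] 398 mean [ 0.7126 -0.3709  0.0553] zmax 0.062 zmin -0.002 rect [array([ 715.6, -384.8]), array([54.9, 83. ]), np.float64(9.8)]
top red [151. 258.] 195 mean [0.4716 0.382  0.1079] zmax 0.13 zmin 0.089 rect [array([473.7, 384.7]), array([31.4, 33. ]), np.float64(84.5)]
top red [124. 259.] 214 mean [0.4663 0.4426 0.1067] zmax 0.131 zmin 0.088 rect [array([468.1, 446.9]), array([33.9, 31.5]), np.float64(5.0)]
top yel [397. 272.] 125 mean [ 0.4688 -0.2004  0.0139] zmax 0.022 zmin -0.002 rect [array([ 465.9, -202.5]), array([39.8, 32.6]), np.float64(8.4)]
top yel [352. 281.] 129 mean [ 0.4408 -0.0883  0.0147] zmax 0.021 zmin 0.009 rect [array([444.1, -88.3]), array([40.6, 28.1]), np.float64(0.2)]
side red [243. 152.] 182 mean [0.4666 0.4345 0.1112] zmax 0.131 zmin 0.081 rect [array([469.9, 431. ]), array([ 32.1, 102.7]), np.float64(7.8)]
side red [298. 214.] 757 mean [0.4977 0.1176 0.142 ] zmax 0.17 zmin 0.104 rect [array([496.2, 139.2]), array([158.5, 115.1]), np.float64(85.1)]
side red [510. 386.] 787 mean [ 0.712  -0.3752  0.0575] zmax 0.062 zmin 0.001 rect [array([ 722.5, -358.5]), array([91.6, 55.9]), np.float64(62.3)]
side yel [312. 329.] 230 mean [ 0.4425 -0.092   0.0138] zmax 0.02 zmin -0.002 rect [array([444.5, -85.4]), array([40.8, 43.7]), np.float64(1.1)]
side yel [346. 369.] 257 mean [ 0.4677 -0.2041  0.0145] zmax 0.02 zmin -0.001 rect [array([ 465.6, -200. ]), array([42.6, 38.9]), np.float64(9.7)]
```

```bash
python3 -m pendant '[[-0.9,-1.2,0,-1.5,0.3],[-1.8,-2.6,0,-3,0.3],[-2.5,-4,0,-4.6,0.3],[-2.5,-4,0.5,-6.3,0.3],[-2.5,-4,1.5,-6.3,0.3]]';python3 -m pendant '[[0,0,1,0,0.3],[0,0,2,0,0.3],[0,0,2,0,0.3]]';python3 go.py 0.444 -0.089 0.005 91
```

```text
clock: 15.38
position: [0.4415, -0.0862, 0.1903]
ee_rot: [-0.006, 1.0, 0.001, 0.002]
ft_force: [0.8, 1.1, -0.6]
grip_width: 0.697
clock: 15.75
position: [0.4387, -0.0856, 0.108]
ee_rot: [-0.005, 1.0, -0.001, -0.002]
ft_force: [-0.1, -0.4, 0.6]
grip_width: 0.7
row [-0.14 -0.08  2.58] turn -0.07 | jaw now 90.6 q7 1.72 pos [ 0.4387 -0.0856  0.108 ] tilt [-0.0044 -0.0013 -1.    ] g 0.7 F [-0.1 -0.4  0.6] t 15.75
```

```bash
python3 -m pendant '[[-0.07,-0.08,1,0,0.4],[-0.07,-0.08,2,0,0.4],[-0.07,-0.08,2,0,0.4],[-0.07,-0.08,2,0,0.4]]';python3 go.py 0.444 -0.089 0.005 91
```

```text
clock: 16.25
position: [0.4445, -0.0888, 0.0316]
ee_rot: [-0.006, 1.0, 0.0, 0.001]
ft_force: [-0.4, 0.4, 1.0]
grip_width: 0.601
row [ 0.02 -0.01  0.67] turn -0.06 | jaw now 90.6 q7 1.9 pos [ 0.4445 -0.0888  0.0316] tilt [ 2.2e-03  5.0e-04 -1.0e+00] g 0.601 F [-0.4  0.4  1. ] t 16.25
```

```bash
python3 -m pendant '[[0.02,0,0.3,0,0.4],[0.02,0,0.63,0,0.4],[0.02,0,0.63,0,0.4]]';python3 go.py 0.444 -0.089 0.005 91; python3 -m pendant '[[0,0,0,0,0.9],[0,0,0,0,1],[0,0,0,0,1],[0,0,0,0,1]]' 50;python3 go.py 0.444 -0.089 0.005 91; python3 -m pendant '[[0,0,0,0,1],[0,0,-0.5,0,1],[0,0,-1,0,1],[0,0,-1.5,0,1],[0,0,-1.5,0,1]]'
```

```text
clock: 16.62
position: [0.4415, -0.0888, 0.0035]
ee_rot: [-0.006, 1.0, -0.0, -0.001]
ft_force: [0.5, 0.5, 0.3]
grip_width: 0.601
row [-0.06 -0.01 -0.04] turn -0.06 | jaw now 90.6 q7 1.95 pos [ 0.4415 -0.0888  0.0035] tilt [-1.8e-03 -1.0e-04 -1.0e+00] g 0.601 F [0.5 0.5 0.3] t 16.625
clock: 17.12
position: [0.4425, -0.0889, 0.0047]
ee_rot: [-0.006, 1.0, 0.0, 0.0]
ft_force: [-1.8, -0.7, 5.2]
grip_width: 0.336
row [-0.04 -0.   -0.01] turn -0.06 | jaw now 90.6 q7 1.95 pos [ 0.4425 -0.0889  0.0047] tilt [ 5.e-04  2.e-04 -1.e+00] g 0.336 F [-1.8 -0.7  5.2] t 17.125
clock: 17.75
position: [0.4433, -0.0885, 0.0653]
ee_rot: [-0.006, 1.0, 0.001, 0.001]
ft_force: [-0.9, 0.1, -0.6]
grip_width: 0.336
```

```bash
python3 -m pendant '[[0,0,-1.5,0,1],[0,0,-3,0,1],[0,0.5,-4.8,0,1],[0,2,-4.8,0,1],[0,3.5,-4.8,0,1]]';python3 go.py 0.447 0.277 0.25 95
```

```text
clock: 18.38
position: [0.441, 0.0533, 0.2571]
ee_rot: [-0.005, 1.0, 0.001, 0.001]
ft_force: [0.4, 0.0, -0.2]
grip_width: 0.336
row [-0.21  5.59  0.19] turn -0.73 | jaw now 90.6 q7 1.28 pos [0.441  0.0533 0.2571] tilt [ 0.002   0.0025 -1.    ] g 0.336 F [ 0.4  0.  -0.2] t 18.375
```

```bash
python3 -m pendant '[[0,1.4,0,-0.3,1],[-0.1,2.8,0,-0.7,1],[-0.2,4.2,0,-0.7,1],[-0.2,5.5,0,-0.7,1],[-0.2,5.5,1,-0.7,1]]';python3 -m pendant '[[0,0,0.5,0,1],[0,0,0.5,0,1]]';python3 go.py 0.447 0.277 0.098 95
```

```text
clock: 19.0
position: [0.4459, 0.2767, 0.2161]
ee_rot: [-0.046, 0.999, 0.001, 0.001]
ft_force: [0.2, -1.1, -1.4]
grip_width: 0.334
clock: 19.25
position: [0.4452, 0.2708, 0.1941]
ee_rot: [-0.042, 0.999, -0.001, -0.002]
ft_force: [0.0, -0.7, 0.3]
grip_width: 0.337
row [-0.07  0.16  2.4 ] turn -0.02 | jaw now 94.9 q7 1.08 pos [0.4452 0.2708 0.1941] tilt [-0.0031 -0.0026 -1.    ] g 0.337 F [ 0.  -0.7  0.3] t 19.25
```

```bash
python3 -m pendant '[[-0.05,0.12,1,0,1],[-0.05,0.12,2,0,1],[-0.05,0.12,2.55,0,1],[-0.05,0.12,2.55,0,1]]';python3 go.py 0.447 0.277 0.09 95; python3 -m pendant '[[0,0,0,0,0.5],[0,0,0,0,0.5],[0,0,0,0,0.5],[0,0,-1.5,0,0.5],[0,0,-3,0,0.5]]';python3 -m pendant '[[0,0,-1.2,0,0.4]]'; python3 go.py 0.466 -0.2015 0.25 98.5
```

```text
clock: 19.75
position: [0.4474, 0.2759, 0.0936]
ee_rot: [-0.042, 0.999, -0.001, -0.001]
ft_force: [0.2, 0.8, 0.5]
grip_width: 0.335
row [0.01 0.03 0.09] turn -0.03 | jaw now 94.8 q7 1.13 pos [0.4474 0.2759 0.0936] tilt [-0.0016 -0.0013 -1.    ] g 0.335 F [0.2 0.8 0.5] t 19.75
clock: 20.38
position: [0.4475, 0.2759, 0.216]
ee_rot: [-0.042, 0.999, -0.0, -0.0]
ft_force: [0.3, 2.2, -0.3]
grip_width: 0.501
clock: 20.5
position: [0.4481, 0.2762, 0.2654]
ee_rot: [-0.042, 0.999, 0.001, 0.001]
ft_force: [1.3, 0.2, -0.6]
grip_width: 0.601
row [  0.56 -11.94   0.36] turn -0.61 | jaw now 94.8 q7 1.06 pos [0.4481 0.2762 0.2654] tilt [ 0.0016  0.0019 -1.    ] g 0.601 F [ 1.3  0.2 -0.6] t 20.5
```

```bash
python3 -m pendant '[[0,-1.5,0,0,0.4],[0,-3,0,0,0.4],[0,-4.5,0,0,0.4],[0,-6,0,-0.3,0.4],[0.2,-7.5,0,-0.6,0.4]]';python3 -m pendant '[[0.3,-1.5,0.3,0,0.4],[0.3,-3,0.3,0,0.4],[0.3,-4,0.3,0,0.4]]'; python3 go.py 0.466 -0.2015 0.1 98.5;  python3 -c "
from seg import *
for n in('top','side'): shot(n,f'pics/{n}6.png');seg(n)" | grep -v 0.86
```

```text
clock: 21.12
position: [0.4652, -0.0255, 0.2628]
ee_rot: [-0.074, 0.997, 0.0, 0.001]
ft_force: [1.0, -0.9, -0.7]
grip_width: 0.602
clock: 21.5
position: [0.4765, -0.1863, 0.251]
ee_rot: [-0.073, 0.997, 0.0, 0.001]
ft_force: [0.8, 0.8, -0.5]
grip_width: 0.603
row [ 0.32 -0.34  3.78] turn -0.03 | jaw now 98.3 q7 2.07 pos [ 0.4765 -0.1863  0.251 ] tilt [ 2.e-03  7.e-04 -1.e+00] g 0.603 F [ 0.8  0.8 -0.5] t 21.5
top red [265. 248.] 864 mean [0.4975 0.1206 0.1417] zmax 0.195 zmin 0.102 rect [array([496.1, 121.7]), array([112.8, 116.5]), np.float64(71.5)]
top red [151. 258.] 201 mean [0.4717 0.3817 0.1083] zmax 0.131 zmin 0.088 rect [array([474.2, 384.2]), array([31.6, 33.2]), np.float64(85.7)]
top red [125. 259.] 225 mean [0.4666 0.4422 0.1065] zmax 0.132 zmin 0.085 rect [array([468.7, 446.2]), array([34.1, 32.3]), np.float64(1.7)]
top yel [198. 270.] 174 mean [0.4482 0.2777 0.0947] zmax 0.101 zmin 0.081 rect [array([451.1, 278.3]), array([42.4, 29.3]), np.float64(6.1)]
top yel [397. 272.] 124 mean [ 0.4687 -0.2003  0.0143] zmax 0.02 zmin -0.003 rect [array([ 466. , -202.7]), array([40.4, 34.4]), np.float64(8.1)]
side red [243. 152.] 180 mean [0.4666 0.4342 0.1116] zmax 0.131 zmin 0.083 rect [array([468.6, 428.8]), array([ 30.8, 101.7]), np.float64(5.0)]
side red [298. 215.] 767 mean [0.4976 0.1169 0.1422] zmax 0.167 zmin 0.103 rect [array([496.8, 138.3]), array([156.1, 115.4]), np.float64(85.1)]
side red [510. 386.] 789 mean [ 0.712  -0.3751  0.0575] zmax 0.063 zmin -0.002 rect [array([ 722.3, -358.8]), array([90.9, 54.9]), np.float64(63.3)]
side yel [256. 192.] 117 mean [0.4505 0.2835 0.0939] zmax 0.103 zmin 0.08 rect [array([451.7, 288.7]), array([45.9, 46.8]), np.float64(6.2)]
side yel [346. 368.] 252 mean [ 0.4678 -0.2041  0.0145] zmax 0.021 zmin -0.001 rect [array([ 465.7, -200.1]), array([41.6, 38.8]), np.float64(4.4)]
```

View pics/top6.png

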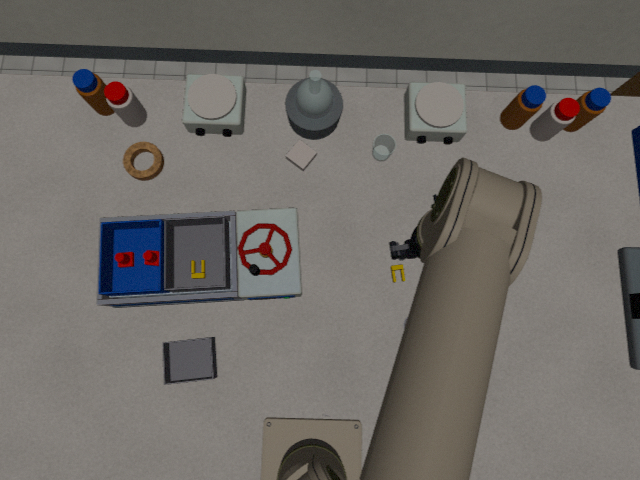

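Both stoppers are in blue, at pixels (125,259) and (151,258), and clip 1 is in grey at (198,270). The second clip is still at (397,272).

```bash
python3 -m pendant '[[0.3,-0.35,1.3,0,0.4],[0.3,-0.35,2.6,0,0.4],[0.3,-0.35,4,0,0.4],[0.3,-0.35,5.4,0,0.4],[0.3,-0.35,5.4,0,0.4]]'; python3 go.py 0.466 -0.2015 0.0045 98.5
```

```text
clock: 22.22
position: [0.4643, -0.198, 0.0317]
ee_rot: [-0.074, 0.997, 0.001, -0.004]
ft_force: [-1.1, -0.1, 0.8]
grip_width: 0.594
row [-0.03 -0.09  0.68] turn -0.01 | jaw now 98.4 q7 2.38 pos [ 0.4643 -0.198   0.0317] tilt [-7.2e-03  7.0e-04 -1.0e+00] g 0.594 F [-1.1 -0.1  0.8] t 22.225
```

```bash
python3 -m pendant '[[0.0,-0.07,0.3,0,0.4],[0.0,-0.07,0.67,0,0.4],[0.0,-0.07,0.67,0,0.4]]'; python3 go.py 0.466 -0.2015 0.0045 98.5;python3 -m pendant '[[0,0,0,0,0.9],[0,0,0,0,1],[0,0,0,0,1],[0,0,0,0,1]]' 50;python3 go.py 0.466 -0.2015 0.005 98.5; python3 -m pendant '[[0,0,0,0,1],[0,0,-0.5,0,1],[0,0,-1,0,1],[0,0,-1.5,0,1],[0,0,-1.5,0,1]]'
```

```text
clock: 22.6
position: [0.4675, -0.2015, 0.0075]
ee_rot: [-0.074, 0.997, 0.0, 0.0]
ft_force: [-0.1, 0.6, -0.3]
grip_width: 0.601
row [0.04 0.01 0.08] turn -0.01 | jaw now 98.5 q7 2.43 pos [ 0.4675 -0.2015  0.0075] tilt [ 1.e-04  6.e-04 -1.e+00] g 0.601 F [-0.1  0.6 -0.3] t 22.6
clock: 23.1
position: [0.4679, -0.2019, 0.0084]
ee_rot: [-0.074, 0.997, 0.0, 0.001]
ft_force: [-1.8, 0.9, 6.4]
grip_width: 0.331
row [0.05 0.02 0.08] turn -0.01 | jaw now 98.4 q7 2.43 pos [ 0.4679 -0.2019  0.0084] tilt [ 1.2e-03  3.0e-04 -1.0e+00] g 0.331 F [-1.8  0.9  6.4] t 23.1
clock: 23.72
position: [0.4687, -0.2019, 0.0695]
ee_rot: [-0.074, 0.997, -0.0, 0.002]
ft_force: [0.5, 0.9, -1.8]
grip_width: 0.331
```

```bash
python3 -m pendant '[[0,0,-1.5,0,1],[0,0,-3,0,1],[0,0.5,-4.6,0,1],[0,2,-4.6,0,1],[0,3.5,-4.6,0,1]]';python3 -m pendant '[[0,1.5,0,0.3,1],[0,3,0,0.6,1],[0,4.5,0,0.6,1],[0,6,0,0.6,1]]';python3 go.py 0.515 0.282 0.25 95
```

```text
clock: 24.35
position: [0.4467, -0.0616, 0.2523]
ee_rot: [-0.074, 0.997, 0.001, 0.001]
ft_force: [1.2, 2.0, -1.2]
grip_width: 0.331
clock: 24.85
position: [0.4108, 0.1759, 0.2514]
ee_rot: [-0.042, 0.999, 0.0, -0.0]
ft_force: [1.1, -0.0, 0.2]
grip_width: 0.334
row [-2.82  2.42  0.04] turn -0.03 | jaw now 94.8 q7 1.09 pos [0.4108 0.1759 0.2514] tilt [-2.e-04  7.e-04 -1.e+00] g 0.334 F [ 1.1 -0.   0.2] t 24.85
```

```bash
python3 -m pendant '[[-1,0.9,0,0,1],[-2,1.7,0,0,1],[-2.8,2.4,0.3,0,1],[-2.8,2.4,1,0,1],[-2.8,2.4,1.5,0,1]]';python3 -m pendant '[[0,0,0.5,0,1],[0,0,0.5,0,1]]';python3 go.py 0.515 0.282 0.093 95
```

```text
clock: 25.48
position: [0.5147, 0.2792, 0.1894]
ee_rot: [-0.042, 0.999, -0.001, -0.001]
ft_force: [-0.1, 0.4, -0.3]
grip_width: 0.329
clock: 25.72
position: [0.514, 0.2787, 0.1699]
ee_rot: [-0.042, 0.999, -0.001, -0.001]
ft_force: [0.2, 0.2, 0.1]
grip_width: 0.333
row [-0.04  0.08  1.92] turn -0.02 | jaw now 94.9 q7 1.23 pos [0.514  0.2787 0.1699] tilt [-0.0027 -0.0021 -1.    ] g 0.333 F [0.2 0.2 0.1] t 25.725
```

```bash
python3 -m pendant '[[0,0.08,1,0,1],[0,0.08,1.9,0,1],[0,0.08,1.9,0,1]]';python3 go.py 0.515 0.282 0.093 95; python3 -m pendant '[[0,0,0,0,0.5],[0,0,0,0,0.5],[0,0,0,0,0.5],[0,0,-1.5,0,0.5],[0,0,-3,0,0.5]]';python3 -m pendant '[[0,0,-1.2,0,0.4],[0,-1.5,-1.2,0,0.4],[0,-3,-1.2,0,0.4],[0,-4.5,-1.2,0,0.4],[0,-6,-1.2,0,0.4]]'; python3 -c "
from seg import *
for n in('top','side'): shot(n,f'pics/{n}7.png');seg(n)" | grep -v 0.86; python3 go.py 0.443 0.1385 0.25 95
```

```text
clock: 26.1
position: [0.5136, 0.2818, 0.0942]
ee_rot: [-0.042, 0.999, -0.001, -0.002]
ft_force: [-0.4, -0.4, -0.4]
grip_width: 0.333
row [-0.04  0.    0.03] turn -0.02 | jaw now 94.9 q7 1.27 pos [0.5136 0.2818 0.0942] tilt [-0.0031 -0.0024 -1.    ] g 0.333 F [-0.4 -0.4 -0.4] t 26.1
clock: 26.72
position: [0.5146, 0.2821, 0.2174]
ee_rot: [-0.042, 0.999, -0.0, -0.0]
ft_force: [0.7, 1.5, -0.4]
grip_width: 0.5
clock: 27.35
position: [0.5351, 0.0413, 0.2642]
ee_rot: [-0.042, 0.999, 0.001, 0.001]
ft_force: [-0.3, -0.3, 0.1]
grip_width: 0.6
top red [467. 175.] 397 mean [ 0.7127 -0.3707  0.0553] zmax 0.063 zmin -0.007 rect [array([ 716.3, -385.4]), array([55.1, 84.5]), np.float64(11.1)]
top red [246. 246.] 271 mean [0.4992 0.1623 0.1413] zmax 0.195 zmin 0.105 rect [array([496.9, 159.5]), array([106.5,  42. ]), np.float64(2.5)]
top red [151. 258.] 194 mean [0.4715 0.3818 0.1085] zmax 0.13 zmin 0.09 rect [array([474.3, 384.9]), array([33.1, 33. ]), np.float64(86.7)]
top red [124. 259.] 216 mean [0.4662 0.4427 0.1067] zmax 0.13 zmin 0.084 rect [array([468.4, 447.3]), array([33.2, 33. ]), np.fl
[... 462 characters left out ...]
 mean [0.4979 0.1171 0.1422] zmax 0.169 zmin 0.104 rect [array([497.4, 139.8]), array([157.4, 113.6]), np.float64(85.2)]
side red [510. 386.] 788 mean [ 0.7119 -0.3753  0.0575] zmax 0.064 zmin 0.001 rect [array([ 717.4, -360.2]), array([84. , 56.2]), np.float64(76.4)]
side yel [279. 185.] 122 mean [0.514  0.2892 0.0937] zmax 0.101 zmin 0.08 rect [array([515.2, 293.7]), array([50.1, 46.4]), np.float64(89.3)]
side yel [256. 192.] 117 mean [0.4505 0.2834 0.0939] zmax 0.101 zmin 0.081 rect [array([452.3, 288.2]), array([47.4, 46. ]), np.float64(6.0)]
row [2.11 2.75 0.36] turn -0.13 | jaw now 94.2 q7 1.58 pos [0.5354 0.0353 0.2648] tilt [ 2.e-03 -4.e-04 -1.e+00] g 0.599 F [ 1.3 -0.  -0. ] t 27.45
```

View pics/top7.png

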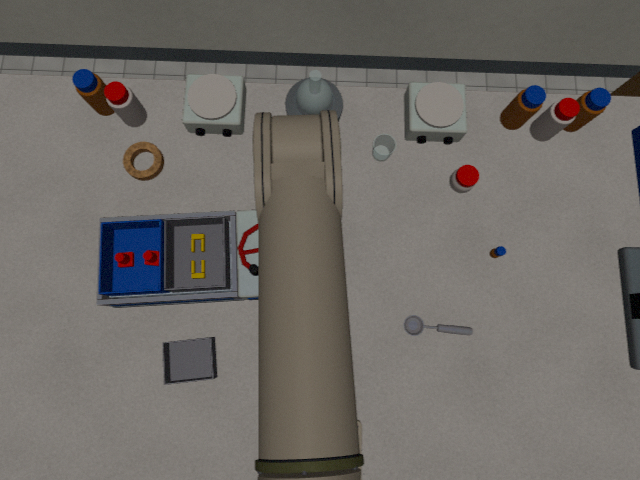

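View pics/side7.png

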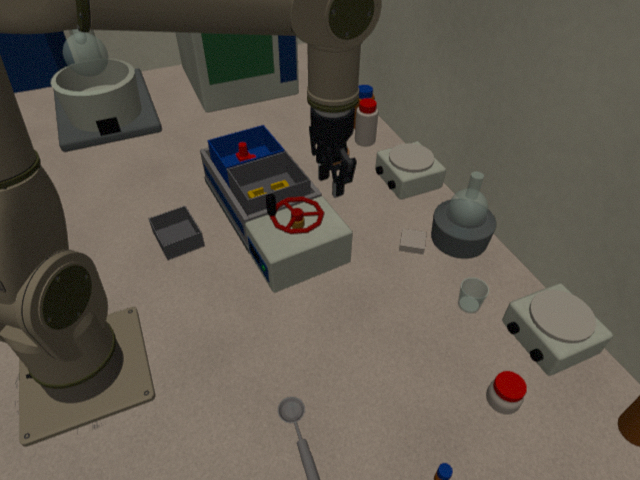

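All four parts are in: stoppers at (124,259) and (151,258) in blue, clips at (198,241) and (198,270) in grey. Neither view shows a stray part, and the jar and beaker are upright. Next I'll refine the hub and handle positions.

```bash
python3 - <<'E'
from h import *
from scipy.optimize import least_squares
for n in('side','top'):
    z=np.load(f'/tmp/{n}.npz');p,d=z['p'],z['d'];P=pts(n,d);h=cv2.cvtColor(p,cv2.COLOR_RGB2HSV).astype(int)
    red=((h[...,0]<8)|(h[...,0]>172))&(h[...,1]>140)
    rr=np.hypot(P[...,0]-.4965,P[...,1]-.1205)
    m=red&(rr<.075)&(rr>.042)&(abs(P[...,2]-.139)<.008)
    X=P[m]
    f=least_squares(lambda q:np.hypot(X[:,0]-q[0],X[:,1]-q[1])-q[2],[.4965,.1205,.055],loss='soft_l1',f_scale=.003)
    print(n,len(X),f.x.round(4),X[:,2].mean())
    m=(~red)&(rr<.075)&(P[...,2]>.155)&(P[...,2]<.2)&(h[...,2]<80)
    Y=P[m]; 
    if len(Y): print('handle',len(Y),Y.mean(0).round(4),Y.min(0).round(4),Y.max(0).round(4))
E
```

```text
side 533 [0.4951 0.1181 0.0528] 0.14240421617893714
handle 166 [0.442  0.1319 0.181 ] [0.4332 0.1247 0.1554] [0.4535 0.1455 0.1974]
top 235 [0.495  0.1198 0.0544] 0.1410510465779446
handle 83 [0.4415 0.1377 0.1903] [0.433  0.1299 0.1554] [0.4527 0.1486 0.1978]
```

```bash
python3 -m pendant '[[1,1.3,0,0,0.4],[2,2.6,0,0,0.4],[2.1,2.75,0,0,0.4],[2.1,2.75,0.6,0,0.4],[2.1,2.75,0.6,0,0.4]]';python3 -m pendant '[[0,0,0,0,0.4],[0,0,0,0,0.4]]'; python3 go.py 0.4425 0.137 0.156 95
```

```text
clock: 28.08
position: [0.4417, 0.1451, 0.2389]
ee_rot: [-0.042, 0.999, -0.0, -0.001]
ft_force: [-1.4, -0.4, 0.2]
grip_width: 0.598
clock: 28.32
position: [0.4427, 0.1456, 0.2403]
ee_rot: [-0.042, 0.999, 0.0, 0.0]
ft_force: [0.4, 0.5, 0.6]
grip_width: 0.599
row [ 0.03 -0.21  2.11] turn -0.03 | jaw now 94.8 q7 1.21 pos [0.4427 0.1456 0.2403] tilt [ 9.e-04  5.e-04 -1.e+00] g 0.599 F [0.4 0.5 0.6] t 28.325
```

```bash
python3 -m pendant '[[0,-0.21,0,0,0.4],[0,-0.21,1,0,0.4],[0,-0.21,2.08,0,0.4],[0,-0.21,2.08,0,0.4]]'; python3 go.py 0.4425 0.137 0.156 95; python3 -m pendant '[[0,0,0,0,0.8],[0,0,0,0,1],[0,0,0,0,1],[0,0,0,0,1],[0,0,0,0,1]]' 30;python3 go.py 0.4425 0.137 0.156 95
```

```text
clock: 28.82
position: [0.4414, 0.136, 0.1546]
ee_rot: [-0.042, 0.999, -0.001, -0.002]
ft_force: [0.2, 0.2, 0.6]
grip_width: 0.599
row [-0.03  0.02 -0.04] turn -0.03 | jaw now 94.8 q7 1.27 pos [0.4414 0.136  0.1546] tilt [-0.0039 -0.003  -1.    ] g 0.599 F [0.2 0.2 0.6] t 28.825
clock: 29.45
position: [0.4441, 0.1377, 0.1583]
ee_rot: [-0.042, 0.999, 0.001, 0.001]
ft_force: [-0.3, -2.2, 7.9]
grip_width: 0.239
row [ 0.04 -0.02  0.06] turn -0.03 | jaw now 94.8 q7 1.27 pos [0.4441 0.1377 0.1583] tilt [ 0.0028  0.0019 -1.    ] g 0.239 F [-0.3 -2.2  7.9] t 29.45
```

```bash
cat > arc.py <<'E'
import sys; from h import *
t0,st=float(sys.argv[1]),float(sys.argv[2]); n=int(sys.argv[3]) if len(sys.argv)>3 else 5
o=manip.get_obs(); j=np.radians(94.9); ty=np.array([np.cos(j),np.sin(j)]); tx=np.array([-ty[1],ty[0]])
c=lambda t:.055*np.array([np.cos(np.radians(t)),np.sin(np.radians(t))])
print([[round(float((c(t0-st*(i+1))-c(t0))@a/.04),2) for a in(tx,ty)] for i in range(n)])
p=o['position'];print('end',(t0-st*n)%360,'meas angle',np.degrees(np.arctan2(p[1]-.1195,p[0]-.495)).round(1),'r',np.hypot(p[1]-.1195,p[0]-.495).round(4),p.round(4),'g',round(o['grip_width'],3),'F',o['ft_force'].round(1),'t',o['clock'])
E
python3 arc.py 160 30; python3 arc.py 10 30;python3 arc.py 220 30;python3 arc.py 70 30;python3 arc.py 280 30;python3 arc.py 130 30;python3 arc.py 340 30
```

```text
[[-0.46, 0.55], [-1.12, 0.79], [-1.83, 0.67], [-2.37, 0.21], [-2.62, -0.46]]
end 10.0 meas angle 160.3 r 0.0541 [0.4441 0.1377 0.1583] g 0.239 F [-0.3 -2.2  7.9] t 29.45
[[0.12, -0.7], [0.58, -1.25], [1.25, -1.49], [1.95, -1.37], [2.49, -0.91]]
end 220.0 meas angle 160.3 r 0.0541 [0.4441 0.1377 0.1583] g 0.239 F [-0.3 -2.2  7.9] t 29.45
[[0.24, 0.67], [0.12, 1.37], [-0.33, 1.92], [-1.0, 2.16], [-1.7, 2.04]]
end 70.0 meas angle 160.3 r 0.0541 [0.4441 0.1377 0.1583] g 0.239 F [-0.3 -2.2  7.9] t 29.45
[[-0.55, -0.46], [-0.79, -1.12], [-0.67, -1.83], [-0.21, -2.37], [0.46, -2.62]]
end 280.0 meas angle 160.3 r 0.0541 [0.4441 0.1377 0.1583] g 0.239 F [-0.3 -2.2  7.9] t 29.45
[[0.7, 0.12], [1.25, 0.58], [1.49, 1.25], [1.37, 1.95], [0.91, 2.49]]
end 130.0 meas angle 160.3 r 0.0541 [0.4441 0.1377 0.1583] g 0.239 F [-0.3 -2.2  7.9] t 29.45
[[-0.67, 0.24], [-1.37, 0.12], [-1.92, -0.33], [-2.16, -1.0], [-2.04, -1.7]]
end 340.0 meas angle 160.3 r 0.0541 [0.4441 0.1377 0.1583] g 0.239 F [-0.3 -2.2  7.9] t 29.45
[[0.46, -0.55], [1.12, -0.79], [1.83, -0.67], [2.37, -0.21], [2.62, 0.46]]
end 190.0 meas angle 160.3 r 0.0541 [0.4441 0.1377 0.1583] g 0.239 F [-0.3 -2.2  7.9] t 29.45
```

```bash
python3 -m pendant '[[-0.46,0.55,0,0,1],[-1.12,0.79,0,0,1],[-1.83,0.67,0,0,1],[-2.37,0.21,0,0,1],[-2.62,-0.46,0,0,1]]'; python3 arc.py 10 30
```

```text
clock: 30.08
position: [0.5511, 0.1301, 0.1582]
ee_rot: [-0.044, 0.999, 0.001, 0.002]
ft_force: [-12.1, 1.0, 11.1]
grip_width: 0.24
[[0.12, -0.7], [0.58, -1.25], [1.25, -1.49], [1.95, -1.37], [2.49, -0.91]]
end 220.0 meas angle 10.7 r 0.0571 [0.5511 0.1301 0.1582] g 0.24 F [-12.1   1.   11.1] t 30.075
```

```bash
python3 -m pendant '[[0.15,-0.7,-0.06,0,1],[0.62,-1.25,-0.06,0,1],[1.29,-1.49,-0.06,0,1],[1.99,-1.37,-0.06,0,1],[2.53,-0.91,-0.06,0,1]]'; python3 arc.py 220 30
```

```text
clock: 30.7
position: [0.452, 0.0859, 0.1591]
ee_rot: [-0.043, 0.999, 0.002, 0.003]
ft_force: [26.2, 20.1, -29.0]
grip_width: 0.239
[[0.24, 0.67], [0.12, 1.37], [-0.33, 1.92], [-1.0, 2.16], [-1.7, 2.04]]
end 70.0 meas angle -142.0 r 0.0546 [0.452  0.0859 0.1591] g 0.239 F [ 26.2  20.1 -29. ] t 30.7
```

```bash
python3 -m pendant '[[0.24,0.67,0,0,1],[0.12,1.37,0,0,1],[-0.33,1.92,0,0,1],[-1.0,2.16,0,0,1],[-1.7,2.04,0,0,1]]'; python3 arc.py 70 30; python3 -c "
from h import *
p,d=shot('side','pics/side8.png')"
```

```text
clock: 31.32
position: [0.512, 0.1729, 0.1591]
ee_rot: [-0.044, 0.999, 0.001, -0.001]
ft_force: [-6.2, -8.0, 7.3]
grip_width: 0.24
[[-0.55, -0.46], [-0.79, -1.12], [-0.67, -1.83], [-0.21, -2.37], [0.46, -2.62]]
end 280.0 meas angle 72.4 r 0.056 [0.512  0.1729 0.1591] g 0.24 F [-6.2 -8.   7.3] t 31.325
```

View pics/side8.png

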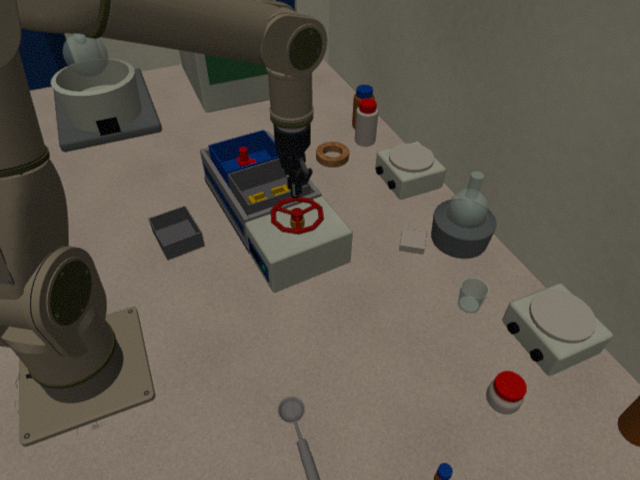

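```bash
python3 -m pendant '[[0,0,0,0,1],[0,0,0,0,1]]'; python3 arc.py 70 30
```

```text
clock: 31.62
position: [0.5128, 0.1721, 0.1594]
ee_rot: [-0.043, 0.999, 0.001, 0.001]
ft_force: [4.9, 4.9, -6.0]
grip_width: 0.239
[[-0.55, -0.46], [-0.79, -1.12], [-0.67, -1.83], [-0.21, -2.37], [0.46, -2.62]]
end 280.0 meas angle 71.3 r 0.0556 [0.5128 0.1721 0.1594] g 0.239 F [ 4.9  4.9 -6. ] t 31.625
```

```bash
python3 -m pendant '[[-0.6,-0.42,0.03,0,1],[-0.84,-1.08,0.03,0,1],[-0.72,-1.79,0.03,0,1],[-0.26,-2.33,0.03,0,1],[0.41,-2.58,0.03,0,1]]'; python3 arc.py 280 30
```

```text
clock: 32.25
position: [0.5055, 0.0659, 0.159]
ee_rot: [-0.042, 0.999, 0.001, 0.002]
ft_force: [0.2, 14.8, 10.3]
grip_width: 0.237
[[0.7, 0.12], [1.25, 0.58], [1.49, 1.25], [1.37, 1.95], [0.91, 2.49]]
end 130.0 meas angle -78.9 r 0.0546 [0.5055 0.0659 0.159 ] g 0.237 F [ 0.2 14.8 10.3] t 32.25
```

```bash
python3 -m pendant '[[0.7,0.12,0,0,1],[1.25,0.58,0,0,1],[1.49,1.25,0,0,1],[1.37,1.95,0,0,1],[0.91,2.49,0,0,1]]'; python3 arc.py 130 30
```

```text
clock: 32.88
position: [0.46, 0.1634, 0.1591]
ee_rot: [-0.043, 0.999, 0.001, 0.001]
ft_force: [8.0, -14.1, 5.1]
grip_width: 0.236
[[-0.67, 0.24], [-1.37, 0.12], [-1.92, -0.33], [-2.16, -1.0], [-2.04, -1.7]]
end 340.0 meas angle 128.6 r 0.0561 [0.46   0.1634 0.1591] g 0.236 F [  8.  -14.1   5.1] t 32.875
```

```bash
python3 -m pendant '[[-0.67,0.24,0,0,1],[-1.37,0.12,0,0,1],[-1.92,-0.33,0,0,1],[-2.16,-1.0,0,0,1],[-2.04,-1.7,0,0,1]]'; python3 arc.py 340 30
```

```text
clock: 33.5
position: [0.5475, 0.1022, 0.159]
ee_rot: [-0.043, 0.999, 0.001, 0.0]
ft_force: [-17.2, 7.5, 15.4]
grip_width: 0.238
[[0.46, -0.55], [1.12, -0.79], [1.83, -0.67], [2.37, -0.21], [2.62, 0.46]]
end 190.0 meas angle -18.2 r 0.0553 [0.5475 0.1022 0.159 ] g 0.238 F [-17.2   7.5  15.4] t 33.5
```

```bash
python3 -m pendant '[[0.46,-0.55,0,0,1],[1.12,-0.79,0,0,1],[1.83,-0.67,0,0,1],[2.37,-0.21,0,0,1],[2.37,-0.21,0,0,1]]'; python3 arc.py 220 10; python3 arc.py 170 10; python3 arc.py 120 10;python3 arc.py 70 10
```

```text
clock: 34.12
position: [0.4521, 0.0862, 0.159]
ee_rot: [-0.043, 0.999, 0.001, 0.0]
ft_force: [-7.1, -2.2, 10.5]
grip_width: 0.239
[[0.12, 0.21], [0.2, 0.43], [0.24, 0.67], [0.25, 0.91], [0.2, 1.14]]
end 170.0 meas angle -142.2 r 0.0543 [0.4521 0.0862 0.159 ] g 0.239 F [-7.1 -2.2 10.5] t 34.125
[[-0.08, 0.23], [-0.2, 0.43], [-0.35, 0.62], [-0.54, 0.77], [-0.75, 0.89]]
end 120.0 meas angle -142.2 r 0.0543 [0.4521 0.0862 0.159 ] g 0.239 F [-7.1 -2.2 10.5] t 34.125
[[-0.23, 0.08], [-0.46, 0.12], [-0.7, 0.12], [-0.94, 0.08], [-1.16, 0.0]]
end 70.0 meas angle -142.2 r 0.0543 [0.4521 0.0862 0.159 ] g 0.239 F [-7.1 -2.2 10.5] t 34.125
[[-0.21, -0.12], [-0.39, -0.27], [-0.55, -0.46], [-0.67, -0.66], [-0.75, -0.89]]
end 20.0 meas angle -142.2 r 0.0543 [0.4521 0.0862 0.159 ] g 0.239 F [-7.1 -2.2 10.5] t 34.125
```

```bash
python3 -m pendant '[[0.12,0.21,0,0,1],[0.2,0.43,0,0,1],[0.24,0.67,0,0,1],[0.24,0.67,0,0,1]]' 40; python3 arc.py 190 10 2
```

```text
clock: 34.62
position: [0.4408, 0.1121, 0.159]
ee_rot: [-0.043, 0.999, 0.001, -0.0]
ft_force: [-9.9, 1.1, 12.5]
grip_width: 0.233
[[0.0, 0.24], [-0.04, 0.48]]
end 170.0 meas angle -172.2 r 0.0547 [0.4408 0.1121 0.159 ] g 0.233 F [-9.9  1.1 12.5] t 34.625
```

```bash
python3 arc.py 190 10 2; python3 -m pendant '[[0.01,0.24,0,0,1],[0.01,0.24,0,0,1]]'; python3 arc.py 180 10 2
```

```text
[[0.0, 0.24], [-0.04, 0.48]]
end 170.0 meas angle -172.2 r 0.0547 [0.4408 0.1121 0.159 ] g 0.233 F [-9.9  1.1 12.5] t 34.625
clock: 34.88
position: [0.4402, 0.1219, 0.1591]
ee_rot: [-0.043, 0.999, 0.001, 0.0]
ft_force: [-5.9, 3.2, 10.1]
grip_width: 0.237
[[-0.04, 0.24], [-0.12, 0.46]]
end 160.0 meas angle 177.5 r 0.0549 [0.4402 0.1219 0.1591] g 0.237 F [-5.9  3.2 10.1] t 34.875
```

```bash
python3 -m pendant '[[-0.04,0.24,0,0,1],[-0.04,0.24,0,0,1]]'; python3 arc.py 170 10 2
```

```text
clock: 35.12
position: [0.4413, 0.1318, 0.1591]
ee_rot: [-0.043, 0.999, 0.001, 0.001]
ft_force: [-3.5, 3.8, 8.3]
grip_width: 0.241
[[-0.08, 0.23], [-0.2, 0.43]]
end 150.0 meas angle 167.1 r 0.0551 [0.4413 0.1318 0.1591] g 0.241 F [-3.5  3.8  8.3] t 35.125
```

```bash
python3 -m pendant '[[-0.08,0.23,0,0,1],[-0.08,0.23,0,0,1]]'; python3 arc.py 160 10 2
```

```text
clock: 35.38
position: [0.4442, 0.1411, 0.1591]
ee_rot: [-0.043, 0.999, 0.001, 0.001]
ft_force: [-0.6, 2.6, 6.8]
grip_width: 0.232
[[-0.12, 0.21], [-0.27, 0.39]]
end 140.0 meas angle 156.9 r 0.0552 [0.4442 0.1411 0.1591] g 0.232 F [-0.6  2.6  6.8] t 35.375
```

```bash
python3 -m pendant '[[-0.12,0.21,0,0,1],[-0.12,0.21,0,0,1]]'; python3 arc.py 150 10 2
```

```text
clock: 35.62
position: [0.4486, 0.1497, 0.1592]
ee_rot: [-0.043, 0.999, 0.001, 0.001]
ft_force: [1.0, 3.2, 5.1]
grip_width: 0.237
[[-0.15, 0.18], [-0.34, 0.34]]
end 130.0 meas angle 147.0 r 0.0554 [0.4486 0.1497 0.1592] g 0.237 F [1.  3.2 5.1] t 35.625
```

```bash
python3 -m pendant '[[-0.15,0.18,0,0,1],[-0.15,0.18,0,0,1]]'; python3 arc.py 140 10 2
```

```text
clock: 35.88
position: [0.4542, 0.1572, 0.1592]
ee_rot: [-0.043, 0.999, 0.001, 0.002]
ft_force: [1.8, 0.5, 4.7]
grip_width: 0.239
[[-0.18, 0.15], [-0.39, 0.27]]
end 120.0 meas angle 137.3 r 0.0555 [0.4542 0.1572 0.1592] g 0.239 F [1.8 0.5 4.7] t 35.875
```

```bash
python3 -m pendant '[[-0.19,0.15,0,0,1],[-0.19,0.15,0,0,1]]'; python3 arc.py 130 10 2
```

```text
clock: 36.12
position: [0.4613, 0.1638, 0.1591]
ee_rot: [-0.043, 0.999, 0.001, 0.002]
ft_force: [1.5, 2.1, 4.7]
grip_width: 0.234
[[-0.21, 0.12], [-0.43, 0.2]]
end 110.0 meas angle 127.3 r 0.0557 [0.4613 0.1638 0.1591] g 0.234 F [1.5 2.1 4.7] t 36.125
```

```bash
python3 -m pendant '[[-0.21,0.12,0,0,1],[-0.21,0.12,0,0,1]]'; python3 arc.py 120 10 2
```

```text
clock: 36.38
position: [0.4694, 0.169, 0.1591]
ee_rot: [-0.042, 0.999, 0.001, 0.002]
ft_force: [2.3, 1.2, 4.6]
grip_width: 0.239
[[-0.23, 0.08], [-0.46, 0.12]]
end 100.0 meas angle 117.3 r 0.0558 [0.4694 0.169  0.1591] g 0.239 F [2.3 1.2 4.6] t 36.375
```

```bash
python3 -m pendant '[[-0.23,0.08,0,0,1],[-0.23,0.08,0,0,1]]'; python3 arc.py 110 10 2
```

```text
clock: 36.62
position: [0.4784, 0.1728, 0.1592]
ee_rot: [-0.042, 0.999, 0.001, 0.002]
ft_force: [2.6, 0.5, 4.5]
grip_width: 0.236
[[-0.24, 0.04], [-0.48, 0.04]]
end 90.0 meas angle 107.3 r 0.0558 [0.4784 0.1728 0.1592] g 0.236 F [2.6 0.5 4.5] t 36.625
```

```bash
python3 -m pendant '[[-0.23,0.04,0,0,1],[-0.23,0.04,0,0,1]]'; python3 arc.py 100 10 2
```

```text
clock: 36.88
position: [0.4874, 0.1748, 0.1592]
ee_rot: [-0.042, 0.999, 0.001, 0.002]
ft_force: [2.7, -0.9, 5.7]
grip_width: 0.237
[[-0.24, 0.0], [-0.48, -0.04]]
end 80.0 meas angle 97.8 r 0.0559 [0.4874 0.1748 0.1592] g 0.237 F [ 2.7 -0.9  5.7] t 36.875
```

```bash
python3 -m pendant '[[-0.24,0.0,0,0,1],[-0.24,0.0,0,0,1]]'; python3 arc.py 90 10 2;  python3 -c "
from h import *
for n in ('side','top'):
  p,d=shot(n,f'pics/{n}9.png');P=pts(n,d);h=cv2.cvtColor(p,cv2.COLOR_RGB2HSV).astype(int)
  b=(h[...,0]>100)&(h[...,0]<130)&(h[...,1]>150)&(abs(P[...,0]-.47)<.1)&(abs(P[...,1]-.415)<.09)
  z=P[b][:,2]; print(n,len(z),np.percentile(z,[2,10,50,95,98]).round(4), np.median(P[b&(P[...,2]<.1)][:,2]))
"
```

```text
clock: 37.12
position: [0.4914, 0.1753, 0.1583]
ee_rot: [-0.043, 0.999, 0.0, -0.005]
ft_force: [-27.7, -5.2, 26.0]
grip_width: 0.237
[[-0.24, -0.04], [-0.46, -0.12]]
end 70.0 meas angle 93.7 r 0.0559 [0.4914 0.1753 0.1583] g 0.237 F [-27.7  -5.2  26. ] t 37.125
side 1497 [0.0405 0.0427 0.076  0.1068 0.1079] 0.06517443070346335
top 3759 [0.0379 0.0396 0.0437 0.1054 0.1068] 0.04290806777796741
```

The stop shows clearly: the handle halted at about 94°, and the tangential force jumped from 3 to 28 N. The basket floor has dropped from about 80 to 41 mm. I'll hold there briefly to confirm, then back off 90°.

```bash
python3 -m pendant '[[-0.06,0,0,0,1],[-0.06,0,0,0,1],[-0.06,0,0,0,1]]'; python3 arc.py 90 10 2; python3 arc.py 95 -22.5 4
```

```text
clock: 37.6
position: [0.4916, 0.1753, 0.1581]
ee_rot: [-0.043, 0.999, -0.0, -0.007]
ft_force: [-39.5, -7.2, 33.9]
grip_width: 0.238
[[-0.24, -0.04], [-0.46, -0.12]]
end 70.0 meas angle 93.5 r 0.0559 [0.4916 0.1753 0.1581] g 0.238 F [-39.5  -7.2  33.9] t 37.6
[[0.53, -0.11], [0.97, -0.4], [1.27, -0.85], [1.37, -1.38]]
end 185.0 meas angle 93.5 r 0.0559 [0.4916 0.1753 0.1581] g 0.238 F [-39.5  -7.2  33.9] t 37.6
```

```bash
python3 arc.py 90 -24 4
```

```text
[[0.57, -0.07], [1.06, -0.37], [1.38, -0.83], [1.49, -1.4]]
end 186.0 meas angle 93.5 r 0.0559 [0.4916 0.1753 0.1581] g 0.238 F [-39.5  -7.2  33.9] t 37.6
```

```bash
python3 -m pendant '[[0.63,-0.07,0,0,1],[1.12,-0.37,0,0,1],[1.44,-0.83,0,0,1],[1.55,-1.4,0,0,1],[1.55,-1.4,0,0,1]]'; python3 -m pendant '[[0,0,0,0,1],[0,0,0,0,1]]'; python3 -c "
from h import *
o=manip.get_obs();p=o['position'];print(np.degrees(np.arctan2(p[1]-.1203,p[0]-.4963))%360,p,o['ft_force'])"
```

```text
clock: 38.22
position: [0.442, 0.1128, 0.1586]
ee_rot: [-0.041, 0.999, 0.001, 0.002]
ft_force: [5.3, -0.7, -2.0]
grip_width: 0.234
clock: 38.48
position: [0.4419, 0.1139, 0.1585]
ee_rot: [-0.042, 0.999, 0.0, 0.001]
ft_force: [5.6, -0.9, 2.2]
grip_width: 0.24
186.73181922835582 [0.44189763 0.11387856 0.15851912] [ 5.64016087 -0.94920406  2.15555299]
```

Backed off about 91°. Now I'll release, lift clear and check.

```bash
python3 -m pendant '[[0,0,0,0,0.6],[0,0,0,0,0.4],[0,0,0,0,0.4],[0,0,-1,0,0.4],[0,0,-2.5,0,0.4]]'; python3 -m pendant '[[0,-1.5,-0.5,0,0.4],[0,-3,-0.5,0,0.4],[0,-4.5,-0.5,0,0.4],[0,-6,-0.5,0,0.4],[0,-6,-0.5,0,0.4]]'; python3 - <<'E'
from seg import *
for n in('top','side'): shot(n,f'pics/{n}10.png');seg(n)
for n in('side','top'):
    z=np.load(f'/tmp/{n}.npz');p,d=z['p'],z['d'];P=pts(n,d);h=cv2.cvtColor(p,cv2.COLOR_RGB2HSV).astype(int)
    rr=np.hypot(P[...,0]-.4963,P[...,1]-.1203)
    m=(rr<.075)&(P[...,2]>.155)&(P[...,2]<.2)&(h[...,2]<80)
    Y=P[m]; a=Y.mean(0) if len(Y) else np.zeros(3)
    print(n,'handle',len(Y),a.round(4),Y.min(0).round(4),Y.max(0).round(4),np.degrees(np.arctan2(a[1]-.1203,a[0]-.4963))%360)
E
```

```text
clock: 39.1
position: [0.4392, 0.1139, 0.2576]
ee_rot: [-0.042, 0.999, -0.001, -0.001]
ft_force: [0.7, 1.0, 1.1]
grip_width: 0.603
clock: 39.72
position: [0.46, -0.1296, 0.2778]
ee_rot: [-0.038, 0.999, -0.0, 0.0]
ft_force: [-0.2, 1.1, -0.3]
grip_width: 0.601
top red [116.  93.] 420 mean [0.8649 0.4985 0.1316] zmax 0.139 zmin 0.107 rect [array([868. , 501.3]), array([51.1, 50.1]), np.float64(37.5)]
top red [567. 108.] 430 mean [ 0.8658 -0.595   0.1289] zmax 0.139 zmin 0.075 rect [array([ 876.6, -616.6]), array([50.2, 97.4]), np.float64(23.7)]
top red [467. 172.] 238 mean [ 0.7188 -0.3672  0.0656] zmax 0.639 zmin -0.004 rect [array([ 637.6, -279.8]), array([ 44.8, 355.9]), np.float64(42.1)]
top red [264. 248.] 874 mean [0.4974 0.1217 0.1419] zmax 0.196 zmin 0.105 rect [array([495.4, 120.9]), array([116.2, 113.5]), np.float64(47.3)]
top red [157. 260.] 190 mean [0.4717 0.3818 0.0713] zmax 0.094 zmin 0.05 rect [array([474. , 384.2]), array([31.3, 33. ]), np.float64(84.6)]
top red [131. 261.] 204 mean [0.4666 0.4426 0.0707] zmax 0.095 zmin 0.05 rect [array([467.7, 445.8]), array([32.6, 30
[... 677 characters left out ...]
ray([471.7,  68. ]), array([297.6,  81.8]), np.float64(77.4)]
side red [510. 386.] 787 mean [ 0.712  -0.3751  0.0575] zmax 0.062 zmin -0.0 rect [array([ 723. , -358.2]), array([92.1, 55. ]), np.float64(61.8)]
side yel [280. 196.] 125 mean [0.5136 0.287  0.0587] zmax 0.196 zmin 0.044 rect [array([496.5, 216. ]), array([212.4,  44.5]), np.float64(76.5)]
side yel [257. 204.] 130 mean [0.4505 0.2822 0.0578] zmax 0.065 zmin 0.044 rect [array([453.2, 287. ]), array([50.4, 48.9]), np.float64(9.5)]
side handle 181 [0.4402 0.1086 0.1806] [0.4314 0.1014 0.1558] [0.4519 0.1219 0.1976] 191.8254815811568
top handle 91 [0.4395 0.1146 0.1893] [0.4302 0.1059 0.1563] [0.4493 0.1259 0.1979] 185.73406251635168
```

View pics/top10.png

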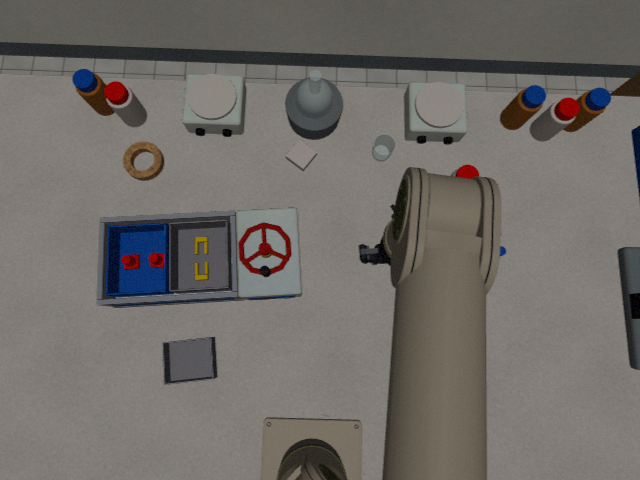

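View pics/side10.png

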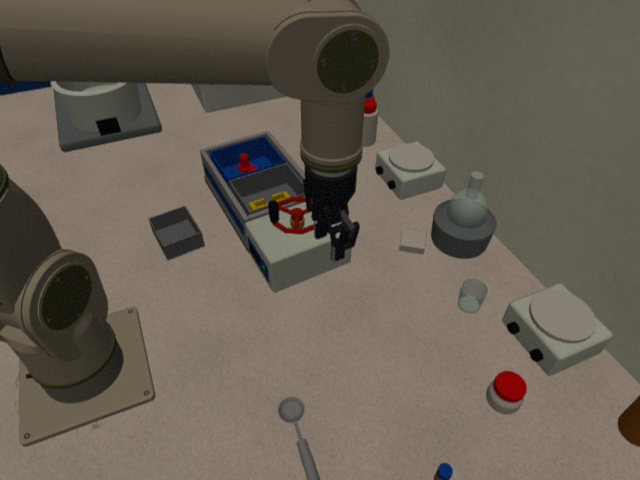

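The pictures show stoppers at (131,261) and (157,260) in blue and clips at (201,244) and (201,272) in grey. The handle is at (265,271), the jar and beaker are upright, and the gripper is clear of everything.

```bash
python3 -m pendant '[[0,0,0,0,0.4],[0,0,0,0,0.4]]'; python3 -c "
from h import *
print(hand_in())"
```

```text
clock: 40.08
position: [0.4607, -0.1237, 0.2774]
ee_rot: [-0.043, 0.999, 0.0, -0.0]
ft_force: [0.3, -0.3, 1.1]
grip_width: 0.606
the job is handed in; nothing more can be done
None
```

The job is done and handed in at about 40 s. Both red stoppers on the bench are in the blue basket, both yellow clips are in the larger grey basket, and the washer was cranked down and backed off. No third stopper or clip showed in either camera.

- **Crank to the stop:** I turned the wheel clockwise about 1147° from its start. At the stop the handle halted and the force along its path rose from about 3 N to 40 N.
- **Back-off:** I turned it back about 91° going by the tool position, slightly over the asked quarter turn. The top camera agrees to within a degree or two.
- **Lowering:** The clips ended 36.1 mm lower than they were placed, which matches the net turn.
- **Last check:** All four parts were in their baskets, the jar and beaker were standing, and the gripper was clear of everything.

**Where checks disagreed:** The two cameras differed by 3–6 mm in y, so I used averages. The side camera read the handle 6° further round than the top camera, because it sees only the near face. The basket rim measured about 144 mm at the start, while the wheel turns imply about 145 mm, within the camera's accuracy. While cranking, forces briefly reached about 44 N, well under the 120 N limit.

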